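Clear and prime the hand-pumped coffee machine

ROBOT

A 6-joint arm with a two-finger parallel gripper is mounted at the origin on the work surface. World frame = base frame: x ahead of the robot, y to its left, z up, the work surface at z = 0. Lengths are in mm, angles in rad, forces in N, time in s.
With the tool pointing down it reaches from about 350 to 875 mm from the base axis. Payload 4.2 kg.
Tool frame: the origin (TCP) lies midway between the tips of the shut fingers; the grasp point (between the pads) lies 19 mm behind it (arm.tcp_to_grasp is the distance from the TCP to the grasp point, in mm); z points along the fingers, y is the line along which they close (so a half turn about z gives the same grasp; the last joint's range is limited). The gripper opens to 85 mm and grips with 20 to 120 N. Pads are 22 mm wide; open, the fingers measure 114 mm over their backs; the gripper's body (76 mm by 85 mm) begins 54 mm behind the grasp point. The pads swing forward as they close: fully open they stand 13 mm farther back than shut.
Start: joints at [-1.023, 0.385, 0.008, 0, -1.194, -0.259], TCP at [178.017, -599.09, 194.612] pointing down, gripper open.
Joint ranges: [-3.14, 3.14], [-1.21, 2.06], [-1.07, 1.41], [-3.16, 2.05], [-2.99, -0.16], [-3.1, 3.1]. Speed limits (rad/s): [2.79, 2.79, 3.14, 3.14, 3.14, 3.14].

INTERFACE

Orientations are given as a unit quaternion [x, y, z, w].
In Python, from bench import arm, get_image gives the robot as it stands.
- The arm moves only by the tool drive_tool, never from a script. Its argument "deltas" is a list of rows, each a list of 2 entries, a list of its own where there are three numbers: the shift along the tool's x, y, z in cm, then the turn, a rotation vector about the tool's x, y, z in degrees. In form: [[[x, y, z], [ax, ay, az]], ...]. A call has 1 to 12 rows; each row shifts and turns the commanded pose from where the row before left it, along the tool's axes as they then stand; what a row does not reach is not made up. A row lasts 1/10 s, in which the tool goes at most 50 mm and 8.59 degrees, less where a joint would pass 70% of its speed; a pose out of reach is approached as far as the arm can. A call with a gripper value outside its range is refused whole. "claw" is the finger opening in cm, from 0 to 8.54, set as the call begins (left out, the last holds). The fingers move at their own pace and stop on an object; the grip force is fixed at half the most. Time passes only in rows, so rows that do not move let the fingers close. It gives the time, the measured TCP pose, the force, the opening and the grip force at its end, in the units of the state.
- arm.read_state(): the state, without advancing time (a new reading comes with each control period).
- get_image(name): name is "scene" or "top" or "wrist"; returns a dict with "img" (384x512x3 uint8, red, green, blue), "fx", "fy", "cx", "cy" (pixels), "D" ([k1, k2, p1, p2, k3] as OpenCV has them; the pictures are not rectified), "eye" and "orientation" of the camera in the world; the wrist camera has in their place "mount" (4x4, takes a point from camera to tool coordinates, whose origin is the TCP and whose axes are the flange's). Camera axes: x right, y down, z forward; pixel columns grow to the right and rows downward; lengths in mm; the calibration is good to about 2 mm. A picture is of the moment at which its call begins: read the wrist's pose just before it. There is no depth.
- arm.job_done(): hands the job in; it is judged then, once.
The state is a dict: "clock": time; "joints": joint angles; "joint_vel": joint speeds; "joint_efforts": joint torques, N m; "position": TCP position; "ee_rot": TCP orientation; "contact_force": force on the tool from outside, world axes, zero at the start; "wrist_torque": the same for the moment, N m; "gripper_width": finger opening in mm; "grasp_force": force on a finger pad.
Only numpy, scipy, OpenCV 4.12 (cv2) and the standard library are available. Lean on these libraries where they do the work, as an engineer would, in place of code of your own. Each camera call takes 0.05 s, during which the arm holds its last target. There are 200 camera calls.

TASK

Get the hand-pumped coffee machine ready: with the brush, not with the gripper itself, sweep the three spent pods off its drip tray into the white waste bin beside it, and stand the brush back on its bristles on the cork mat. Then prime the pump with three full strokes of the orange lever, pressing it all the way down and letting it come fully back up each time. Leave the mug, the tumbler and the blue canister where they are.

Things in the scene. Friction and masses are not known exactly. Their poses are not given: they have to be found in the camera images.
- machine: black and steel coffee machine, fixed, 200 (x) x 220 (y) mm, front faces its -x. Origin: centre of its underside, z up. Its head overhangs the tray: x -45 to 100, y -45 to 45, z 185 to 265 mm, so work under it with the tool tilted back. Two 22 mm posts at x 83, y +-85 mm; cross bar x 68 to 98, z 200 to 230 mm; 26 mm lever shaft from the head along +y at x -10, z 200 mm
- tray (a point): centre of the drip tray's top (60 mm above the table), with the machine's axes. Low rims 5 mm wide edge it: 5 mm high at the front (x -100 mm) and at the -y side (y -110 mm), 10 mm at the back (x 100 mm). Its +y side (y 110 mm) is open, towards the bin
- bin_in (a point): centre of the inner floor of the white open waste bin, with the machine's axes, fixed to the machine along the tray's open side. Outside 190 (x) x 170 (y) x 55 mm high, walls 4 mm; its floor is 4 mm up, its rim 5 mm below the tray's top
- pod0: spent coffee pod, copper-coloured, loose: a cup-shaped cone 34 mm high standing rim down, rim 54 mm across, top 36 mm across, 22 g. Origin: centre of the rim face
- pod1: the same, green
- pod2: the same, brass-coloured
- brush: hand brush, loose, 140 g, standing on its bristles. Origin: centre of the bristles' flat underside, z up. Foot 120 (x) x 36 (y) x 36 mm high (cream bristles under a blue block). From the foot's top at x -20, z 35 mm a straight blue handle (20 mm thick along y, 24 mm the other way, 127 mm long) rises leaning 30 degrees from vertical towards -x
- brush_grip (a point): point in the middle of the brush handle's thickness, 90 mm up along it: at x -65, z 113 mm of the brush, with the brush's axes
- mat: cork mat, fixed, 170 (x) x 130 (y) x 4 mm, on which the brush stands. Origin: centre of its underside
- lever (a joint): sprung pump lever on the machine's +y side, above the bin: 0 = fully up (rest), 0.9 rad = all the way down; its spring always pushes it back up. It turns about the machine's x axis through lever_pivot. At joint value q it points along the machine's +y, rising 0.5 - q rad above level
- lever_pivot (a point): the lever's hinge, at x -10, y 112, z 200 mm of the machine
- lever_grip (a point): on the axis of the lever's orange grip, 140 mm from the hinge; the grip is a round bar 28 mm thick that spans 100 to 175 mm from the hinge. Pressing it down here takes 4 to 9 N
- mug: white mug with a handle, bystander, 80 mm across, 90 mm high; origin at the centre of its underside
- tumbler: blue tumbler, bystander, 76 mm across, 100 mm high; origin at the centre of its underside
- canister: blue canister with lid, bystander, 90 mm across, 110 mm high; origin at the centre of its underside

How it is judged:
By the outcome, as a careful person would: the job done as asked, in the order asked, and still so for the second after the job is handed in, with the robot touching nothing.
It also fails if it takes over 72 s, if anything falls off the work surface, if the arm or the gripper's body presses on something with over 40 N, if the wrist force passes 120 N, or if a joint passes its speed limit or range.

## Working session

There is one attempt and no reset: what is moved stays moved. The work goes in short steps, Python scripts to look and compute and a tool call to move; the robot and the scene stay as the last step left them, time stands still between calls to the robot, and variables do not carry over. Pictures are saved under pics/ and viewed, at most 10 in all, crops included, and the job is handed in when it is done.

Besides the shell and the picture viewer there is one more tool, called after "Call:" as a command line: name --argument value ..., lists and objects as JSON in quotes. drive_tool: Moves the arm, as the interface text tells. Its arguments: {"type":"object","properties":{"deltas":{"type":"array"},"claw":{"type":"number"}},"required":["deltas"]}

```bash
mkdir -p pics; ls; python3 - <<'E'
from bench import arm,get_image
import cv2,numpy as np
s=arm.read_state();print(s)
for n in("scene","top"):
    d=get_image(n);cv2.imwrite(f"pics/{n}0.png",d["img"][:,:,::-1]);np.save(f"pics/{n}0.npy",d,allow_pickle=True)
    print({k:v for k,v in d.items() if k!="img"})
E
```

```text
pics
{'clock': 0.0, 'joints': array([-1.02339525e+00,  3.85582711e-01,  6.63532733e-03, -5.06345757e-04,
       -1.19402050e+00, -2.58604958e-01]), 'joint_vel': array([-3.83900871e-04, -2.51256717e-05,  1.25751216e-03,  7.07927480e-05,
       -4.19084491e-04, -1.12239316e-03]), 'joint_efforts': array([ 7.40970117e-04, -3.92290449e+01,  1.88402313e+01,  4.18630600e+00,
       -4.64642682e-03, -6.57788107e-06]), 'position': array([ 177.8283069 , -598.47193821,  193.50852715]), 'ee_rot': array([-1.43804257e-01,  9.89605528e-01,  1.09107722e-03, -2.09360916e-04]), 'contact_force': array([-0.48802202,  0.43052731, -0.27699674]), 'wrist_torque': array([-0.01464218,  0.0647094 , -0.00456872]), 'grasp_force': 0.0, 'gripper_width': 85.30110232832583}
{'fx': 442.2687246940102, 'fy': 442.2687246940102, 'cx': 254.82894858057782, 'cy': 193.16416047287376, 'D': array([-0.052499,  0.      ,  0.      ,  0.      ,  0.      ]), 'eye': array([ 198.55496965, -273.98580609, 1280.11660032]), 'orientation': array([ 0.9150486 , -0.35439324,  0.0654921 , -0.18111399])}
{'fx': 465.97499697164255, 'fy': 465.97499697164255, 'cx': 249.68512242306835, 'cy': 201.7904620798143, 'D': array([-0.07723626,  0.        ,  0.        ,  0.        ,  0.        ]), 'eye': array([ 334.86881803,   79.91945449, 1436.72208505]), 'orientation': array([ 0.70937143, -0.70193645,  0.05022008, -0.03943767])}
```

View pics/scene0.png

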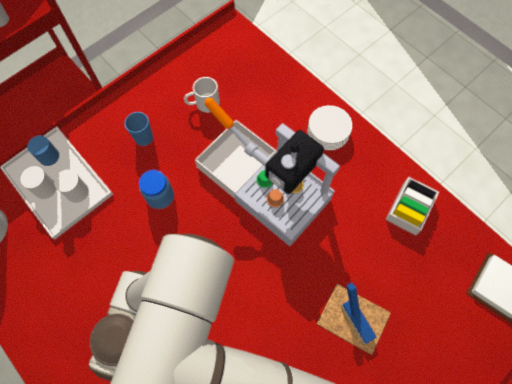

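View pics/top0.png

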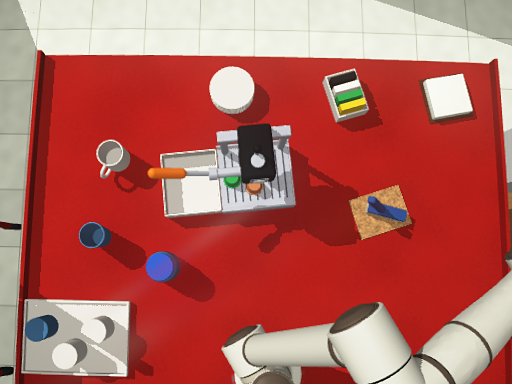

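The scene view shows the machine centred around (290,180), with the bin at (235,165), orange lever at (220,115), brush and mat at (355,320). In the top view the machine is at (255,175), bin (190,185), pods near (232,182) and (254,186), brush on mat at (385,210). I'll enlarge both.

```bash
cat > h.py <<'E'
import numpy as np,cv2
from scipy.spatial.transform import Rotation as R
def K(d): return np.array([[d["fx"],0,d["cx"]],[0,d["fy"],d["cy"]],[0,0,1.]])
def pose(d,st=None):
    if "mount" in d:
        T=np.eye(4);T[:3,:3]=R.from_quat(st["ee_rot"]).as_matrix();T[:3,3]=st["position"]
        T=T@np.array(d["mount"]);return T[:3,3],T[:3,:3]
    return np.array(d["eye"]),R.from_quat(d["orientation"]).as_matrix()
def ray(d,px,st=None):
    e,M=pose(d,st);u=cv2.undistortPoints(np.array(px,float).reshape(-1,1,2),K(d),d["D"]).reshape(-1,2)
    v=np.c_[u,np.ones(len(u))]@M.T;return e,v/np.linalg.norm(v,axis=1)[:,None]
def plane(d,px,z,st=None):
    e,v=ray(d,px,st);return e+v*((z-e[2])/v[:,2])[:,None]
def tri(d1,p1,d2,p2,s1=None,s2=None):
    o=[]
    e1,v1=ray(d1,p1,s1);e2,v2=ray(d2,p2,s2)
    for a,b in zip(v1,v2):
        t=np.linalg.lstsq(np.c_[a,-b],e2-e1,rcond=None)[0];x,y=e1+a*t[0],e2+b*t[1]
        o.append(np.r_[(x+y)/2,np.linalg.norm(x-y)])
    return np.array(o)
def proj(d,P,st=None):
    e,M=pose(d,st);r=cv2.Rodrigues(M.T)[0]
    return cv2.projectPoints(np.array(P,float).reshape(-1,3),r,-M.T@e,K(d),d["D"])[0].reshape(-1,2)
def load(n): return np.load(f"pics/{n}.npy",allow_pickle=True).item()
E
python3 - <<'E'
from h import *
t=load("top0");s=load("scene0")
a=cv2.resize(t["img"][115:225,140:300],None,fx=5,fy=5,interpolation=cv2.INTER_CUBIC)
cv2.imwrite("pics/c1.png",a[:,:,::-1])
b=cv2.resize(s["img"][90:250,190:340],None,fx=2.6667*1.4,fy=2.6667*1.4,interpolation=cv2.INTER_CUBIC)
cv2.imwrite("pics/c2.png",b[:,:,::-1])
# brush blue, mat
for d,roi in((t,(170,250,335,425)),(s,(270,365,305,405))):
    y0,y1,x0,x1=roi;im=d["img"][y0:y1,x0:x1];h=cv2.cvtColor(im,cv2.COLOR_RGB2HSV)
    m=cv2.inRange(h,(95,80,30),(130,255,255));c=max(cv2.findContours(m,0,2)[0],key=cv2.contourArea)
    print("blue",cv2.contourArea(c),(cv2.approxPolyDP(c,2,True)[:,0]+[x0,y0]).tolist())
    m=cv2.inRange(h,(8,40,60),(25,200,255));k=cv2.morphologyEx(m|cv2.inRange(h,(95,80,30),(130,255,255)),cv2.MORPH_CLOSE,np.ones((5,5)))
    c=max(cv2.findContours(k,0,2)[0],key=cv2.contourArea);r=cv2.boxPoints(cv2.minAreaRect(c))+[x0,y0]
    print("mat px",cv2.approxPolyDP(c,4,True)[:,0].tolist(),(plane(d,r,4)).round(0).tolist())
E
```

```text
blue 386.5 [[368, 198], [369, 202], [381, 210], [379, 212], [369, 204], [368, 211], [404, 220], [405, 210], [382, 205], [374, 197]]
mat px [[63, 15], [14, 30], [26, 69], [76, 53]] [[527.0, -247.0, 4.0], [582.0, -409.0, 4.0], [456.0, -448.0, 4.0], [403.0, -287.0, 4.0]]
blue 633.0 [[350, 283], [347, 285], [350, 300], [343, 305], [367, 342], [375, 336], [358, 309], [355, 287]]
mat px [[31, 14], [12, 54], [66, 84], [84, 42], [52, 25], [46, 13]] [[399.0, -284.0, 4.0], [546.0, -242.0, 4.0], [601.0, -412.0, 4.0], [455.0, -448.0, 4.0]]
```

View pics/c1.png

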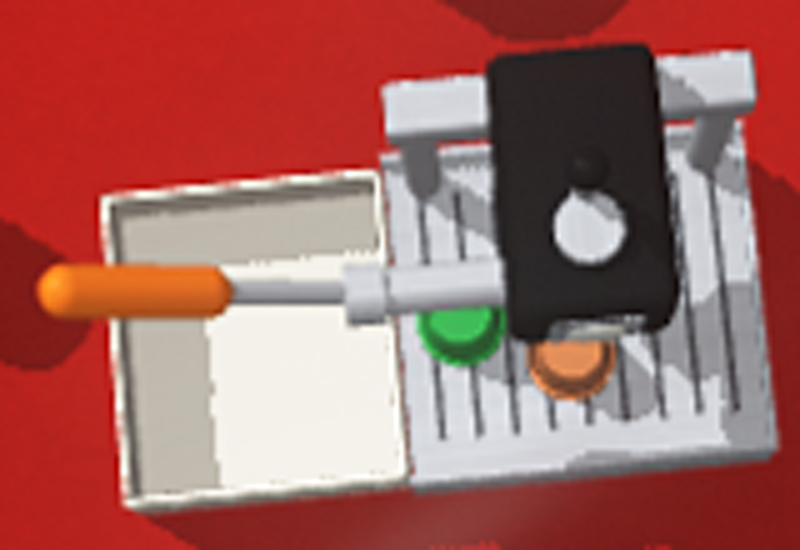

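View pics/c2.png

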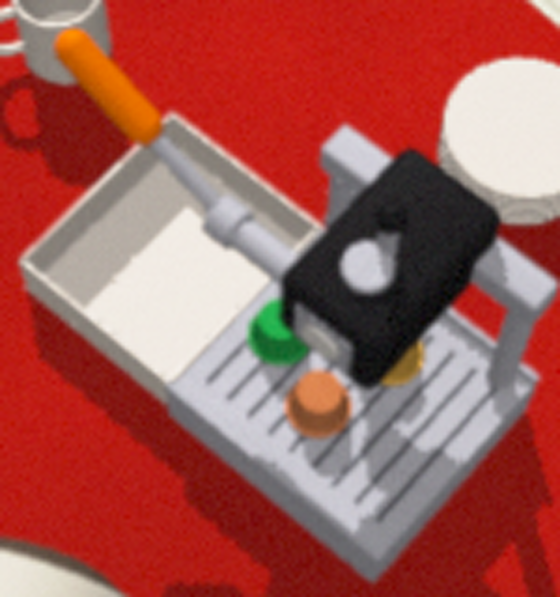

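Crop c1 (scale 5, offset 140,115): bin rim corners at (128,508), (100,197), (380,172), tray front corners (413,490), (775,453). The green pod is at (462,325), copper at (570,355), and brass is hidden under the head. In crop c2 (scale 3.733, offset 190,90), the bin corners are (22,263), (170,115), the tray corners (170,402), (373,578), (537,380), and brass is at (405,362).

```bash
python3 - <<'E'
from h import *
t=load("top0");s=load("scene0")
T=lambda p:np.array(p)/5+[140,115]-.4
S=lambda p:np.array(p)/3.7333+[190,90]-.37
n=["bin FL","bin BL","tray FR","brush lowx-y","brush hix-y","brush lowx+y","handle top"]
tp=np.r_[T([(128,508),(100,197),(775,453)]),[(404,220),(405,210),(368,211),(371,199)]]
sp=np.r_[S([(22,263),(170,115),(373,578)]),[(367,342),(375,336),(343,305),(352,285)]]
for a,b in zip(n,tri(t,tp,s,sp)):print(a,b.round(1))
print("mat rect")
print("bin z55",plane(t,T([(128,508),(100,197),(380,172)]),55).round(1).tolist(),plane(s,S([(22,263),(170,115)]),55).round(1).tolist())
print("trayFR z65",plane(t,T([(775,453)]),65).round(1),plane(s,S([(373,578)]),65).round(1),"BR z70",plane(s,S([(537,380)]),70).round(1),plane(t,T([(742,120)]),70).round(1))
for nm,lo,hi in(("or",(8,200,120),(16,255,255)),("green",(55,120,40),(75,255,255)),("cop",(5,90,80),(14,200,255)),("brass",(17,100,60),(28,255,255))):
  for d,(x0,y0,x1,y1) in((t,(140,115,300,225)),(s,(190,90,340,250))):
    m=cv2.inRange(cv2.cvtColor(d["img"][y0:y1,x0:x1],cv2.COLOR_RGB2HSV),lo,hi)
    c=[c for c in cv2.findContours(m,0,2)[0] if cv2.contourArea(c)>8]
    for q in c:
        q=q[:,0]+[x0,y0];b=cv2.boundingRect(q);M=cv2.fitLine(q,2,0,.01,.01).ravel().round(2)
        print(nm,b,cv2.contourArea(q),plane(d,[(b[0]+b[2]/2,b[1]+b[3]/2)],77).round(0)[0,:2])
E
```

```text
bin FL [466.2 311.2  50.7   1.5]
bin BL [654.5 336.1  47.1   3.1]
tray FR [503.7 -77.2  24.6   5.5]
brush lowx-y [ 463.9 -414.3   33.9    1.5]
brush hix-y [ 494.1 -419.9   27.6    1.4]
brush lowx+y [ 489.4 -302.9   30.8    1.5]
handle top [ 511.9 -279.9  153.6    3.1]
mat rect
bin z55 [[465.1, 310.8, 55.0], [654.1, 334.1, 55.0], [671.5, 164.6, 55.0]] [[466.0, 308.9, 55.0], [650.1, 332.7, 55.0]]
trayFR z65 [[501.3 -73.8  65. ]] [[491.4 -82.5  65. ]] BR z70 [[698.6 -54.4  70. ]] [[703. -54.  70.]]
or (148, 168, 38, 11) 308.5 [590. 306.]
or (205, 98, 28, 30) 324.0 [622. 377.]
green (224, 177, 17, 11) 133.0 [565. 111.]
green (257, 170, 15, 17) 136.5 [574. 112.]
cop (245, 183, 18, 12) 155.0 [547.  48.]
cop (267, 189, 17, 18) 215.0 [555.  44.]
brass (292, 181, 11, 12) 55.0 [627.  26.]
```

```bash
cat >> h.py <<'E'
def mach():
    A=np.array([[-100,-110],[100,-110],[-95,280],[95,280],[95,110]],float)
    B=np.array([[501.3,-73.8],[701,-54],[465.5,310],[652,333.5],[671.5,164.6]])
    a=A-A.mean(0);b=B-B.mean(0);th=np.arctan2((a[:,0]*b[:,1]-a[:,1]*b[:,0]).sum(),(a*b).sum())
    M=R.from_euler("z",th).as_matrix();o=B.mean(0)-M[:2,:2]@A.mean(0)
    return np.r_[o,0],M,(A@M[:2,:2].T+o-B)
def toolR(heading,tilt,flip=1):
    # z along heading, tilt rad from straight down; y horizontal = flip*(heading-90deg)
    z=np.array([np.sin(tilt)*np.cos(heading),np.sin(tilt)*np.sin(heading),-np.cos(tilt)])
    y=flip*np.array([np.sin(heading),-np.cos(heading),0]);return np.c_[np.cross(y,z),y,z]
def plan(p0,R0,p1,R1,n):
    rv=R.from_matrix(R0.T@R1).as_rotvec();r=R.from_rotvec(rv/n).as_matrix()
    S=sum(np.linalg.matrix_power(r,k) for k in range(n))
    t=np.linalg.solve(S,R0.T@(np.array(p1)-p0))
    q=np.array(p0,float);C=R0;path=[]
    for k in range(n): q=q+C@t;C=C@r;path.append(q.round(0).tolist())
    print(f"{n} rows of",(t/10).round(3).tolist(),np.degrees(rv/n).round(3).tolist(),"via",path[n//2-1],"end",path[-1])
def st(s): return np.array(s["position"]),R.from_quat(s["ee_rot"]).as_matrix()
E
python3 - <<'E'
from h import *
from bench import arm,get_image
o,M,e=mach();print(o.round(1),np.degrees(np.arctan2(M[1,0],M[0,0])).round(2),e.round(1).tolist())
d=get_image("wrist");print({k:v for k,v in d.items() if k!="img"})
th=np.arctan2(M[1,0],M[0,0])
p,C=st(arm.read_state())
plan(p,C,o+M@[-230,0,300],toolR(th,np.radians(45)),24)
# grasp
c=np.array([494,-362.6,4]);h=np.radians(-102.7);g=c+np.r_[-65*np.cos(h),-65*np.sin(h),113];print("grip",g)
E
```

```text
[589.3  44.5   0. ] 6.3 [[0.6, -2.0], [-0.3, 0.2], [-1.4, 2.4], [0.9, -0.2], [0.1, -0.3]]
{'fx': 316.0925577217389, 'fy': 316.0925577217389, 'cx': 255.35571019702516, 'cy': 191.43135267199432, 'D': array([-0.07463705,  0.        ,  0.        ,  0.        ,  0.        ]), 'mount': array([[-3.12260481e-04, -9.51515505e-01, -3.07600628e-01,
         7.75274912e+01],
       [ 9.99999708e-01, -8.25831624e-05, -7.59690356e-04,
         5.75183237e-01],
       [ 6.97454520e-04, -3.07600776e-01,  9.51515253e-01,
        -1.79428159e+02],
       [ 0.00000000e+00,  0.00000000e+00,  0.00000000e+00,
         1.00000000e+00]])}
24 rows of [-3.385, -1.762, -1.388] [2.719, 0.249, -6.562] via [536.0, -386.0, 347.0] end [361.0, 19.0, 300.0]
grip [ 508.29000328 -299.19025464  117.        ]
```

```bash
python3 - <<'E'
from h import *
from bench import arm
p,C=st(arm.read_state());h=np.radians(-102.7);T=toolR(h,np.radians(45))
g=np.array([508.3,-299.2,117])
plan(p,C,g-150*T[:,2],T,12)
plan(p,C,g-150*T[:,2],T,20)
E
```

```text
12 rows of [-4.379, 0.328, -1.941] [1.991, 3.389, -4.788] via [405.0, -445.0, 265.0] end [532.0, -196.0, 223.0]
20 rows of [-2.617, 0.145, -1.197] [1.195, 2.033, -2.873] via [405.0, -445.0, 265.0] end [532.0, -196.0, 223.0]
```

Call:
drive_tool --deltas '[[[-4.38,0.33,-1.94],[2,3.4,-4.8]],[[-4.38,0.33,-1.94],[2,3.4,-4.8]],[[-4.38,0.33,-1.94],[2,3.4,-4.8]],[[-4.38,0.33,-1.94],[2,3.4,-4.8]],[[-4.38,0.33,-1.94],[2,3.4,-4.8]],[[-4.38,0.33,-1.94],[2,3.4,-4.8]],[[-4.38,0.33,-1.94],[2,3.4,-4.8]],[[-4.38,0.33,-1.94],[2,3.4,-4.8]],[[-4.38,0.33,-1.94],[2,3.4,-4.8]],[[-4.38,0.33,-1.94],[2,3.4,-4.8]],[[-4.38,0.33,-1.94],[2,3.4,-4.8]],[[-4.38,0.33,-1.94],[2,3.4,-4.8]]]' --claw 8

```text
clock: 1.35
position: [532.1, -193.5, 222.4]
ee_rot: [-0.579, 0.719, -0.242, -0.3]
contact_force: [1.6, -0.2, 0.2]
gripper_width: 80.0
grasp_force: 0.0
```

Call:
drive_tool --deltas '[[[0,0,0],[0,0,0]],[[0,0,0],[0,0,0]],[[0,0,0],[0,0,0]]]'

```text
clock: 1.65
position: [530.9, -196.1, 222.8]
ee_rot: [-0.577, 0.721, -0.241, -0.3]
contact_force: [-0.1, -0.5, -0.7]
gripper_width: 79.6
grasp_force: 0.0
```

```bash
python3 - <<'E'
from h import *
from bench import arm,get_image
s=arm.read_state();d=get_image("wrist");d2={**d,"st":s};np.save("pics/w1.npy",d2,allow_pickle=True)
cv2.imwrite("pics/w1.png",d["img"][:,:,::-1]);print(s["joints"].round(2),s["position"].round(1),s["clock"])
c=np.array([494,-362.6,4]);h=np.radians(-102.7);B=R.from_euler("z",h).as_matrix()
pts=[[60,18,36],[60,-18,36],[-60,18,36],[-60,-18,36],[-83.5,0,145]]
print(proj(d,[c+B@q for q in pts],s).round(0).tolist())
g=np.array([508.3,-299.2,117]);p,C=st(s);T=toolR(h,np.radians(45));plan(p,C,g+19*T[:,2],T,8)
E
```

```text
[ 0.27  0.37 -0.43  0.71 -1.3  -0.88] [ 530.9 -196.1  222.8] 1.65
[[244.0, 122.0], [268.0, 122.0], [242.0, 195.0], [270.0, 195.0], [256.0, 166.0]]
8 rows of [-0.007, -0.006, 2.106] [-0.012, -0.025, 0.006] via [518.0, -254.0, 163.0] end [505.0, -312.0, 104.0]
```

View pics/w1.png

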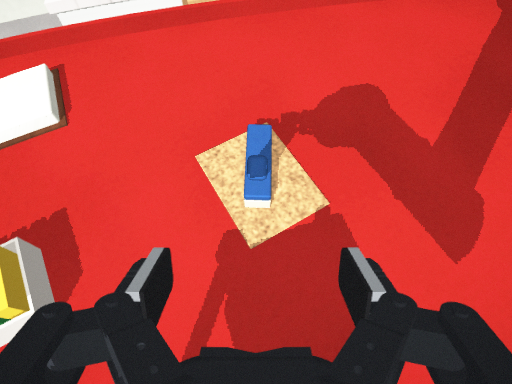

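The wrist view shows the brush foot at (245–272,125–199) on the mat with the handle end at (258,165). That is about 3 px right of the prediction, so I shift about 4 mm in tool y.

Call:
drive_tool --deltas '[[[0,0.2,2.1],[0,0,0]],[[0,0.2,2.1],[0,0,0]],[[0,0,2.1],[0,0,0]],[[0,0,2.1],[0,0,0]],[[0,0,2.1],[0,0,0]],[[0,0,2.1],[0,0,0]],[[0,0,2.1],[0,0,0]],[[0,0,2.1],[0,0,0]],[[0,0,0],[0,0,0]],[[0,0,0],[0,0,0]]]'

```text
clock: 2.7
position: [500.8, -312.6, 105.0]
ee_rot: [-0.576, 0.721, -0.241, -0.3]
contact_force: [0.0, 0.2, 0.7]
gripper_width: 79.7
grasp_force: 0.0
```

Call:
drive_tool --deltas '[[[0,0,0],[0,0,0]],[[0,0,0],[0,0,0]],[[0,0,0],[0,0,0]],[[0,0,0],[0,0,0]],[[0,0,0],[0,0,0]],[[0,0,0],[0,0,0]],[[0,0,0],[0,0,0]],[[0,0,0],[0,0,0]],[[0,0,0],[0,0,0]],[[0,0,0],[0,0,0]]]' --claw 0

```text
clock: 3.7
position: [501.8, -311.1, 104.7]
ee_rot: [-0.578, 0.72, -0.241, -0.3]
contact_force: [0.7, 3.8, 5.2]
gripper_width: 18.5
grasp_force: 60.4
```

```bash
python3 - <<'E'
from h import *
from bench import arm,get_image
s=arm.read_state();d=get_image("wrist");np.save("pics/w2.npy",{**d,"st":s},allow_pickle=True)
cv2.imwrite("pics/w2.png",d["img"][:,:,::-1]);print(s["position"].round(1),s["ee_rot"].round(4),s["clock"],s["contact_force"],s["gripper_width"],s["grasp_force"])
m=cv2.inRange(cv2.cvtColor(d["img"],cv2.COLOR_RGB2HSV),(95,80,30),(130,255,255))
for c in cv2.findContours(m,0,2)[0]:
    if cv2.contourArea(c)>100:print(cv2.contourArea(c),cv2.approxPolyDP(c,4,True)[:,0].tolist())
cc=np.array([491,-359,4]);B=R.from_euler("z",np.radians(-102.7)).as_matrix()
print(proj(d,[cc+B@q for q in [[60,18,36],[60,-18,36],[-60,18,36],[-60,-18,36],[-83.5,0,145]]],s).round(0).tolist())
E
```

```text
[ 501.8 -311.1  104.7] [-0.5777  0.72   -0.2411 -0.2996] 3.7 [0.68803493 3.77040753 5.19668191] 18.48544106344593 60.3636109828949
5204.5 [[241, 142], [235, 268], [243, 275], [265, 276], [276, 268], [276, 144]]
[[238.0, 141.0], [276.0, 141.0], [234.0, 265.0], [279.0, 266.0], [257.0, 257.0]]
```

View pics/w2.png

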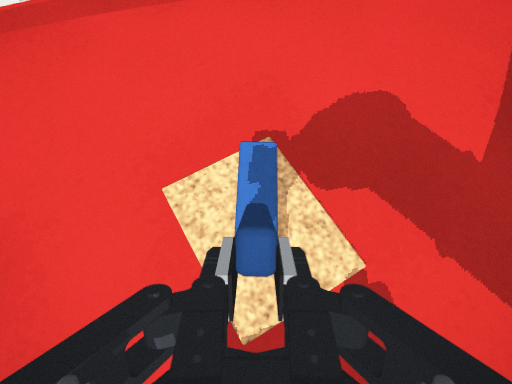

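The brush is held (opening 18.5 mm, 60 N), its foot at (241–276,142–268) as predicted. Next I lift it and swing to the tray's front right.

```bash
cat >> h.py <<'E'
def bt(): # tool->brush transform saved
    return np.load("bt.npy")
def toolfor(bp,yaw): # tool pose that puts the brush at world bp,yaw
    W=np.eye(4);W[:3,:3]=R.from_euler("z",yaw).as_matrix();W[:3,3]=bp
    T=W@np.linalg.inv(bt());return T[:3,3],T[:3,:3]
def tm(p,C):
    T=np.eye(4);T[:3,:3]=C;T[:3,3]=p;return T
E
python3 - <<'E'
from h import *
from bench import arm
p,C=st(arm.read_state());h=np.radians(-102.7)
np.save("bt.npy",np.linalg.inv(tm(p,C))@tm([491,-359,4],R.from_euler("z",h).as_matrix()))
o,M,_=mach();th=np.arctan2(M[1,0],M[0,0])
p1,C1=toolfor([491,-359,124],h);plan(p,C,p1,C1,5)
b=o+M@[-150,-85,150];p2,C2=toolfor(b,th);print(b);plan(p1,C1,p2,C2,24)
E
```

```text
5 rows of [1.704, -0.003, -1.69] [-0.0, 0.0, 0.0] via [502.0, -311.0, 153.0] end [502.0, -311.0, 225.0]
[449.50007458 -56.44060932 150.        ]
24 rows of [-0.802, -0.397, -0.962] [3.225, -0.005, -3.198] via [515.0, -160.0, 238.0] end [401.0, -62.0, 251.0]
```

Call:
drive_tool --deltas '[[[1.7,0,-1.7],[0,0,0]],[[1.7,0,-1.7],[0,0,0]],[[1.7,0,-1.7],[0,0,0]],[[1.7,0,-1.7],[0,0,0]],[[1.7,0,-1.7],[0,0,0]]]'

```text
clock: 4.25
position: [499.9, -310.8, 223.5]
ee_rot: [-0.578, 0.721, -0.239, -0.3]
contact_force: [-0.0, -0.4, -2.4]
gripper_width: 18.6
grasp_force: 59.6
```

Call:
drive_tool --deltas '[[[-0.8,-0.4,-0.96],[3.22,0,-3.2]],[[-0.8,-0.4,-0.96],[3.22,0,-3.2]],[[-0.8,-0.4,-0.96],[3.22,0,-3.2]],[[-0.8,-0.4,-0.96],[3.22,0,-3.2]],[[-0.8,-0.4,-0.96],[3.22,0,-3.2]],[[-0.8,-0.4,-0.96],[3.22,0,-3.2]],[[-0.8,-0.4,-0.96],[3.22,0,-3.2]],[[-0.8,-0.4,-0.96],[3.22,0,-3.2]],[[-0.8,-0.4,-0.96],[3.22,0,-3.2]],[[-0.8,-0.4,-0.96],[3.22,0,-3.2]],[[-0.8,-0.4,-0.96],[3.22,0,-3.2]],[[-0.8,-0.4,-0.96],[3.22,0,-3.2]]]'

```text
clock: 5.45
position: [513.8, -159.9, 235.2]
ee_rot: [0.844, -0.375, 0.349, 0.156]
contact_force: [-0.1, 0.1, -1.2]
gripper_width: 18.0
grasp_force: 59.6
```

Call:
drive_tool --deltas '[[[-0.8,-0.4,-0.96],[3.22,0,-3.2]],[[-0.8,-0.4,-0.96],[3.22,0,-3.2]],[[-0.8,-0.4,-0.96],[3.22,0,-3.2]],[[-0.8,-0.4,-0.96],[3.22,0,-3.2]],[[-0.8,-0.4,-0.96],[3.22,0,-3.2]],[[-0.8,-0.4,-0.96],[3.22,0,-3.2]],[[-0.8,-0.4,-0.96],[3.22,0,-3.2]],[[-0.8,-0.4,-0.96],[3.22,0,-3.2]],[[-0.8,-0.4,-0.96],[3.22,0,-3.2]],[[-0.8,-0.4,-0.96],[3.22,0,-3.2]],[[-0.8,-0.4,-0.96],[3.22,0,-3.2]],[[-0.8,-0.4,-0.96],[3.22,0,-3.2]]]'

```text
clock: 6.65
position: [499.5, 28.0, 259.0]
ee_rot: [0.918, -0.001, 0.388, 0.08]
contact_force: [5.3, -20.9, -8.6]
gripper_width: 18.4
grasp_force: 113.9
```

Call:
drive_tool --deltas '[[[0,0,0],[0,0,0]],[[0,0,0],[0,0,0]],[[0,0,0],[0,0,0]]]'

```text
clock: 6.95
position: [499.1, 28.3, 260.0]
ee_rot: [0.918, -0.001, 0.389, 0.079]
contact_force: [-5.5, -11.8, 5.0]
gripper_width: 18.8
grasp_force: 112.2
```

```bash
python3 - <<'E'
from h import *
from bench import arm,get_image
s=arm.read_state();d=get_image("wrist");np.save("pics/w3.npy",{**d,"st":s},allow_pickle=True)
cv2.imwrite("pics/w3.png",d["img"][:,:,::-1]);print(s["position"].round(1),s["joints"].round(2),s["clock"],s["gripper_width"],s["grasp_force"])
o,M,_=mach();B=tm(*st(s))@bt();b=M.T@(B[:3,3]-o);print("brush in machine",b.round(1),np.degrees(R.from_matrix(M.T@B[:3,:3]).as_euler("xyz")).round(1))
print(proj(d,[o+M@q for q in [[-100,-110,65],[-100,110,60],[100,-110,70],[-95,280,55]]],s).round(0).tolist())
print("brush",proj(d,[(B@[*q,1])[:3] for q in [[60,18,36],[60,-18,36],[-60,18,36],[-60,-18,36]]],s).round(0).tolist())
E
```

```text
[499.1  28.3 260. ] [ 0.01 -0.22 -1.07  2.05 -0.18 -0.43] 6.95 18.793941963523466 112.21881081350148
brush in machine [-44.  -29.6 161.2] [ -8.4  -0.9 -10. ]
[[317.0, 282.0], [129.0, 311.0], [283.0, 146.0], [-28.0, 325.0]]
brush [[238.0, 143.0], [275.0, 143.0], [234.0, 268.0], [279.0, 268.0]]
```

View pics/w3.png

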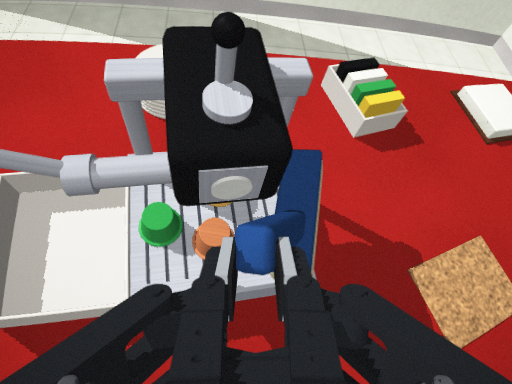

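The wrist view shows the arm ran into joint limits (j3, j4) and the brush foot at (290–320,150–290) is pressed against the right side of the head. I back off toward -y, then fit the kinematics to plan feasible poses.

Call:
drive_tool --deltas '[[[0,1.5,0],[0,0,0]],[[0,1.5,0],[0,0,0]],[[0,1.5,0],[0,0,0]],[[0,1.5,0],[0,0,0]],[[0,1.5,0],[0,0,0]],[[0,1.5,0],[0,0,0]],[[0,0,0],[0,0,0]]]'

```text
clock: 7.7
position: [496.7, -15.6, 266.5]
ee_rot: [0.916, -0.009, 0.386, 0.106]
contact_force: [-0.1, 0.5, -2.4]
gripper_width: 18.5
grasp_force: 70.4
```

```bash
python3 - <<'E'
from h import *
from bench import arm,get_image
from scipy.optimize import least_squares
s=arm.read_state();d=get_image("wrist");np.save("pics/w4.npy",{**d,"st":s},allow_pickle=True)
cv2.imwrite("pics/w4.png",d["img"][:,:,::-1]);print(s["position"].round(1),s["ee_rot"].round(3),s["joints"].round(2),s["clock"],s["contact_force"].round(1),s["gripper_width"],s["grasp_force"])
S=[(x["st"]["joints"],x["st"]["position"],x["st"]["ee_rot"]) for x in map(load,("w1","w2","w3","w4"))]
S.append((np.array([-1.02339525,.385582711,.00663532733,-.000506,-1.1940205,-.258605]),np.array([177.828,-598.472,193.5085]),np.array([-.143804,.9896055,.00109,-.000209])))
def fk(q,P):
    h,a,L2,e,L3,off,L4=P;E=R.from_euler
    A=E("z",q[0]);p=A.apply([a,off,h]);A=A*E("y",q[1]);p=p+A.apply([e,0,L2])
    A=A*E("y",-q[2]);p=p+A.apply([L3,0,0])
    A=A*E("x",q[3]*sg[0])*E("y",-q[4]*1.0)
    p=p+A.apply([L4,0,0]);A=A*E("x",q[5]*sg[1]);return p,A
import itertools
for sg in itertools.product((1,-1),(1,-1)):
    f=lambda P:np.concatenate([fk(q,P)[0]-p for q,p,_ in S])
    r=least_squares(f,[250,0,350,0,350,-100,200])
    # rotation consistency
    Q=[(R.from_quat(o).inv()*fk(q,r.x)[1]) for q,_,o in S];dev=max((Q[0].inv()*x).magnitude() for x in Q)
    print(sg,r.x.round(1),np.abs(r.fun).max().round(2),dev.round(3),Q[-1].as_matrix().round(2).tolist())
E
```

```text
[496.7 -15.6 266.5] [ 0.916 -0.009  0.386  0.106] [-0.09 -0.24 -1.07  2.05 -0.16 -0.36] 7.7 [-0.1  0.5 -2.4] 18.489387367939646 70.39064235537808Traceback (most recent call last):
  File "<stdin>", line 20, in <module>
AttributeError: 'float' object has no attribute 'round'
```

View pics/w4.png

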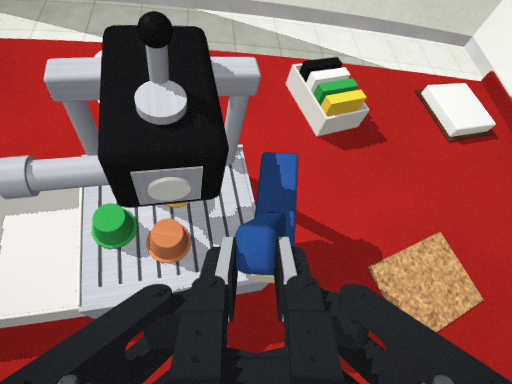

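The wrist view shows the brush free of the head and still held, but twisted in the grip, with its far end at (262–298,153). Next I fit the kinematics.

```bash
cat >> h.py <<'E'
sg=[1,1]
def fk(q,P):
    h,a,L2,e,L3,off,L4=P;E=R.from_euler
    A=E("z",q[0]);p=A.apply([a,off,h]);A=A*E("y",q[1]);p=p+A.apply([e,0,L2])
    A=A*E("y",-q[2]);p=p+A.apply([L3,0,0])
    A=A*E("x",q[3]*sg[0])*E("y",-q[4])
    p=p+A.apply([L4,0,0]);A=A*E("x",q[5]*sg[1]);return p,A
E
cat > f.py <<'E'
import h as H
from h import *
from scipy.optimize import least_squares
import itertools
S=[(x["st"]["joints"],x["st"]["position"],x["st"]["ee_rot"]) for x in map(load,("w1","w2","w3","w4"))]
S.append((np.array([-1.02339525,.385582711,.00663532733,-.000506,-1.1940205,-.258605]),np.array([177.828,-598.472,193.5085]),np.array([-.143804,.9896055,.00109,-.000209])))
for g in itertools.product((1,-1),(1,-1)):
    H.sg[:]=g
    f=lambda P:np.concatenate([fk(q,P)[0]-p for q,p,_ in S])
    r=least_squares(f,[250,0,350,0,350,-100,200])
    Q=[(R.from_quat(o).inv()*fk(q,r.x)[1]) for q,_,o in S];dev=max((Q[0].inv()*x).magnitude() for x in Q)
    print(g,r.x.round(1),round(float(np.abs(r.fun).max()),2),round(float(dev),3),Q[-1].as_matrix().round(2).tolist())
E
python3 f.py
```

```text
(1, 1) [ 400.7  332.9 -336.5  242.3   77.3  -60.3 -284. ] 137.42 2.323 [[0.0, -0.87, -0.49], [-0.0, 0.49, -0.87], [1.0, 0.0, 0.0]]
(1, -1) [ 400.7  332.9 -336.5  242.3   77.3  -60.3 -284. ] 137.42 2.931 [[0.0, -1.0, -0.0], [-0.0, 0.0, -1.0], [1.0, 0.0, -0.0]]
(-1, 1) [126.7 124.9 614.3  48.6 259.6 -20.6 407.1] 138.5 1.238 [[0.0, -0.87, -0.49], [0.0, 0.49, -0.87], [1.0, -0.0, 0.0]]
(-1, -1) [126.7 124.9 614.3  48.6 259.6 -20.6 407.1] 138.5 0.0 [[0.0, -1.0, -0.0], [0.0, 0.0, -1.0], [1.0, 0.0, 0.0]]
```

```bash
cat >> h.py <<'E'
sg[:]=[-1,-1]
def fk(q,P):
    h,L2,L3,off,L4,y4,x4,z4=P;E=R.from_euler
    A=E("z",q[0]);p=A.apply([0,off,h]);A=A*E("y",q[1]);p=p+A.apply([0,0,L2])
    A=A*E("y",-q[2]);p=p+A.apply([L3,0,0])
    A=A*E("x",-q[3]);p=p+A.apply([0,y4,0]);A=A*E("y",-q[4])
    p=p+A.apply([L4,x4,z4]);A=A*E("x",-q[5])
    return p,A*R.from_matrix([[0,0,1],[-1,0,0],[0,-1,0]])
E
cat > f.py <<'E'
from h import *
from scipy.optimize import least_squares
S=[(x["st"]["joints"],x["st"]["position"],x["st"]["ee_rot"]) for x in map(load,("w1","w2","w3","w4"))]
S.append((np.array([-1.02339525,.385582711,.00663532733,-.000506,-1.1940205,-.258605]),np.array([177.828,-598.472,193.5085]),np.array([-.143804,.9896055,.00109,-.000209])))
for free in ((0,1,2,3,4),(0,1,2,3,4,5),(0,1,2,3,4,5,7),(0,1,2,4,5),(0,1,2,3,4,5,6,7)):
    free=list(free)
    def full(v): P=np.zeros(8);P[free]=v;return P
    f=lambda v:np.concatenate([fk(q,full(v))[0]-p for q,p,_ in S])
    r=least_squares(f,np.array([250,350,350,-60,200,-60,0,0.])[free])
    print(free,r.x.round(1),np.abs(r.fun).max().round(2) if hasattr(r.fun,'round') else 0,[round((fk(q,full(r.x))[1].inv()*R.from_quat(o)).magnitude(),3) for q,_,o in S])
np.save("P.npy",full(r.x))
E
python3 f.py
```

```text
[0, 1, 2, 3, 4] [177.4 753.6 438.5   6.8 491.9] 187.19 [0.0, 0.0, 0.0, 0.0, 0.0]
[0, 1, 2, 3, 4, 5] [ 160.6  564.9  421.8   -0.   334.4 -159.8] 0.0 [0.0, 0.0, 0.0, 0.0, 0.0]
[0, 1, 2, 3, 4, 5, 7] [ 160.6  564.9  421.8   -0.   334.4 -159.8   -0. ] 0.0 [0.0, 0.0, 0.0, 0.0, 0.0]
[0, 1, 2, 4, 5] [ 160.6  564.9  421.8  334.4 -159.8] 0.0 [0.0, 0.0, 0.0, 0.0, 0.0]
[0, 1, 2, 3, 4, 5, 6, 7] [ 160.6  564.9  421.8   -0.   334.4 -132.1  -27.7   -0. ] 0.0 [0.0, 0.0, 0.0, 0.0, 0.0]
```

```bash
cat >> h.py <<'E'
from scipy.optimize import least_squares
LO=np.array([-3.14,-1.21,-1.07,-3.16,-2.99,-3.1])+.06;HI=np.array([3.14,2.06,1.41,2.05,-.16,3.1])-.06
def ik(p,C,q0,lo=LO,hi=HI):
    P=np.load("P.npy");Ri=R.from_matrix(C)
    f=lambda q:(lambda a:np.r_[(a[0]-p)/100,(Ri.inv()*a[1]).as_rotvec()])(fk(q,P))
    r=least_squares(f,np.clip(q0,lo+1e-6,hi-1e-6),bounds=(lo,hi));return r.x,np.abs(r.fun).max()
def allik(p,C,n=60,seed=0):
    g=np.random.default_rng(seed);o=[]
    for _ in range(n):
        q,e=ik(p,C,g.uniform(LO,HI))
        if e<2e-3 and not any(np.abs(q-x).max()<.05 for x in o):o.append(q)
    return o
E
cat > k.py <<'E'
from h import *
o,M,_=mach();th=np.arctan2(M[1,0],M[0,0]);hb=np.radians(-102.7)
def tool(c,yaw,tilt,flip):
    T=toolR(yaw,tilt,flip);B=R.from_euler("z",yaw).as_matrix();return c+B@[-65,0,113]+19*T[:,2],T
for flip in(1,-1):
  for t in(20,30,40,50):
    t_=np.radians(t)
    A=allik(*tool(np.array([491,-359,4]),hb,t_,flip),30);B=allik(*tool(o+M@[0,-85,62],th,t_,flip),30);D=allik(*tool(o+M@[0,115,62],th,t_,flip),30)
    print(flip,t);[print("   ",n,q.round(2).tolist()) for n,X in(("mat",A),("swp0",B),("swp1",D)) for q in X]
E
time python3 k.py
```

```text
1 20
    mat [-0.09, 0.39, -0.47, 0.48, -0.82, -0.48]
    swp0 [0.24, 0.11, -0.56, 0.08, -0.56, 1.38]
    swp1 [0.69, 0.1, -0.67, 0.37, -0.54, 0.7]
1 30
    mat [-0.04, 0.4, -0.57, 0.72, -0.84, -0.74]
    swp0 [0.24, 0.05, -0.76, 0.28, -0.25, 1.18]
1 40
    mat [-0.0, 0.44, -0.64, 0.91, -0.91, -0.95]
1 50
    mat [0.03, 0.49, -0.69, 1.05, -1.02, -1.13]
-1 20
    mat [-0.09, 0.39, -0.47, 0.48, -0.82, 2.66]
    swp0 [0.24, 0.11, -0.56, 0.08, -0.56, -1.77]
    swp1 [0.69, 0.1, -0.67, 0.37, -0.54, -2.44]
-1 30
    mat [-0.04, 0.4, -0.57, 0.72, -0.84, 2.4]
    swp0 [0.24, 0.05, -0.76, 0.28, -0.25, -1.96]
-1 40
    mat [-0.0, 0.44, -0.64, 0.91, -0.91, 2.19]
-1 50
    mat [0.03, 0.49, -0.69, 1.05, -1.02, 2.01]
real	0m31.072s
user	0m30.826s
sys	0m0.140s
```

```bash
cat > k2.py <<'E'
from h import *
o,M,_=mach();th=np.arctan2(M[1,0],M[0,0])
for n,(x0,y0,x1,y1) in(("scene0",(280,170,315,205)),("w3",(200,190,245,215)),("w4",(155,190,200,215))):
    d=load(n);s=d.get("st");m=cv2.inRange(cv2.cvtColor(d["img"][y0:y1,x0:x1],cv2.COLOR_RGB2HSV),(17,100,60),(28,255,255))
    ys,xs=np.nonzero(m);ps=np.c_[xs+x0,ys+y0]
    if len(ps)==0: print(n,"none");continue
    for z in(60,94):
        w=(plane(d,ps,z,s)-o)@M;print(n,len(ps),z,"x",w[:,0].min().round(),w[:,0].max().round(),"y",w[:,1].min().round(),w[:,1].max().round())
for n,lo,hi in(("green",(50,120,40),(75,255,255)),("cop",(5,90,80),(14,200,255))):
    d=load("w4");m=cv2.inRange(cv2.cvtColor(d["img"][190:270,85:200],cv2.COLOR_RGB2HSV),lo,hi)
    c=max(cv2.findContours(m,0,2)[0],key=cv2.contourArea)[:,0]+[85,190];w=(plane(d,c,60,d["st"])-o)@M
    print(n,cv2.boundingRect(c),"front x",w[:,0].min().round(),"y",w[:,1].min().round(),w[:,1].max().round())
from k3 import tool
E
cat > k3.py <<'E'
from h import *
def tool(c,yaw,tilt,along=90,flip=1):
    T=toolR(yaw,tilt,flip);B=R.from_euler("z",yaw).as_matrix();return c+B@[-20-.5*along,0,35+.866*along]+19*T[:,2],T
E
cat >> k2.py <<'E'
for al in(90,105):
  for t in(22,25,30):
    for by,dy in((-85,0),(0,0),(90,0),(90,8),(90,16)):
      q=allik(*tool(o+M@[-2,by,62],th+np.radians(dy),np.radians(t),al),6)
      print(al,t,by,dy,[x.round(2).tolist() for x in q])
E
python3 k2.py
```

```text
scene0 70 60 x 19.0 64.0 y -31.0 -14.0
scene0 70 94 x 7.0 51.0 y -38.0 -21.0
w3 65 60 x 17.0 22.0 y -22.0 6.0
w3 65 94 x 1.0 6.0 y -17.0 9.0
w4 79 60 x 17.0 23.0 y -22.0 8.0
w4 79 94 x 1.0 7.0 y -20.0 7.0
green (92, 204, 45, 44) front x -29.0 y 45.0 97.0
cop (146, 219, 45, 44) front x -55.0 y -19.0 35.0
90 22 -85 0 [[0.24, 0.09, -0.6, 0.1, -0.5, 1.35]]
90 22 0 0 [[0.45, 0.07, -0.69, 0.28, -0.47, 1.01]]
90 22 90 0 [[0.64, 0.08, -0.72, 0.43, -0.47, 0.68]]
90 22 90 8 [[0.6, 0.07, -0.68, 0.29, -0.47, 0.98]]
90 22 90 16 [[0.55, 0.08, -0.62, 0.13, -0.49, 1.31]]
90 25 -85 0 [[0.25, 0.07, -0.65, 0.14, -0.41, 1.31]]
90 25 0 0 [[0.44, 0.05, -0.76, 0.39, -0.37, 0.89]]
90 25 90 0 [[0.63, 0.06, -0.81, 0.6, -0.38, 0.53]]
90 25 90 8 [[0.6, 0.05, -0.76, 0.41, -0.37, 0.87]]
90 25 90 16 [[0.55, 0.06, -0.68, 0.18, -0.41, 1.26]]
90 30 -85 0 [[0.24, 0.05, -0.77, 0.28, -0.24, 1.18]]
90 30 0 0 []
90 30 90 0 []
90 30 90 8 []
90 30 90 16 [[0.54, 0.04, -0.8, 0.35, -0.23, 1.1]]
105 22 -85 0 [[0.25, 0.06, -0.59, 0.1, -0.54, 1.36]]
105 22 0 0 [[0.46, 0.04, -0.68, 0.26, -0.51, 1.02]]
105 22 90 0 [[0.66, 0.05, -0.71, 0.41, -0.51, 0.7]]
105 22 90 8 [[0.61, 0.04, -0.67, 0.27, -0.51, 0.99]]
105 22 90 16 [[0.55, 0.05, -0.61, 0.12, -0.53, 1.31]]
105 25 -85 0 [[0.25, 0.04, -0.64, 0.14, -0.45, 1.32]]
105 25 0 0 [[0.46, 0.02, -0.75, 0.36, -0.42, 0.92]]
105 25 90 0 [[0.65, 0.03, -0.79, 0.55, -0.43, 0.57]]
105 25 90 8 [[0.61, 0.02, -0.75, 0.38, -0.41, 0.89]]
105 25 90 16 [[0.56, 0.03, -0.67, 0.17, -0.45, 1.27]]
105 30 -85 0 [[0.25, 0.02, -0.75, 0.25, -0.29, 1.21]]
105 30 0 0 [[0.4, -0.01, -0.91, 0.7, -0.22, 0.63]]
105 30 90 0 [[0.54, -0.0, -0.95, 0.99, -0.25, 0.21]]
105 30 90 8 [[0.55, -0.01, -0.91, 0.73, -0.22, 0.59]]
105 30 90 16 [[0.55, 0.0, -0.78, 0.3, -0.28, 1.14]]
```

```bash
cat > k4.py <<'E'
from h import *
d=load("w4");s=d["st"]
m=cv2.inRange(cv2.cvtColor(d["img"],cv2.COLOR_RGB2HSV),(95,80,30),(130,255,255));m[:,:200]=0;m[:,330:]=0
c=max(cv2.findContours(m,0,2)[0],key=cv2.contourArea);ap=cv2.approxPolyDP(c,3,True)[:,0];print(ap.tolist())
G=np.array([0,0,-19.])
far=np.array([[60,18,36],[60,-18,36],[-60,-18,36]],float)
def brush(v):
    T=bt();X=np.eye(4);Q=R.from_rotvec(v).as_matrix();X[:3,:3]=Q;X[:3,3]=G-Q@G;return X@T
def px(v,pts):
    W=tm(*st(s))@brush(v);return proj(d,[(W@[*q,1])[:3] for q in pts],s)
print(px(np.zeros(3),far).round().tolist())
for a in(5,10,15,20):print(a,px(np.radians([0,0,a]),far).round().tolist(),px(np.radians([a,0,0]),far).round().tolist(),px(np.radians([0,0,-a]),far).round().tolist())
E
python3 k4.py
```

```text
[[294, 153], [262, 154], [255, 217], [240, 225], [235, 235], [237, 270], [273, 274], [277, 237], [288, 236], [293, 246], [297, 164]]
[[238.0, 143.0], [276.0, 143.0], [279.0, 268.0]]
5 [[241.0, 142.0], [278.0, 145.0], [273.0, 270.0]] [[225.0, 143.0], [263.0, 143.0], [273.0, 267.0]] [[235.0, 145.0], [273.0, 142.0], [285.0, 266.0]]
10 [[244.0, 140.0], [281.0, 147.0], [267.0, 271.0]] [[212.0, 144.0], [250.0, 143.0], [266.0, 267.0]] [[233.0, 147.0], [270.0, 140.0], [291.0, 264.0]]
15 [[247.0, 139.0], [283.0, 149.0], [261.0, 271.0]] [[199.0, 145.0], [236.0, 143.0], [260.0, 266.0]] [[230.0, 149.0], [267.0, 139.0], [297.0, 261.0]]
20 [[250.0, 139.0], [285.0, 152.0], [255.0, 272.0]] [[185.0, 146.0], [223.0, 144.0], [253.0, 266.0]] [[228.0, 151.0], [263.0, 138.0], [302.0, 258.0]]
```

```bash
cat > k5.py <<'E'
from k4 import *
ob=np.array([[262,154],[297,155],[291,268]])
r=least_squares(lambda v:(px(v,far)-ob).ravel()*[1,1,1,1,1,0],np.zeros(3));print(np.degrees(r.x).round(1),r.fun.round(1))
v=r.x;v[2]=0;v=least_squares(lambda u:(px(np.r_[u,0],far[:2])-ob[:2]).ravel(),[0,0]).x;v=np.r_[v,0];print(np.degrees(v).round(1))
np.save("bt2.npy",brush(v))
W=tm(*st(s))@brush(v);print("now brush",W[:3,3].round(),np.degrees(R.from_matrix(W[:3,:3]).as_euler("ZYX")).round(1))
T0=np.linalg.inv(brush(v));h=np.radians(-102.7)
from bench import arm
S=arm.read_state();p,C=st(S)
tg=tm([491,-359,14],R.from_euler("z",h).as_matrix())@T0
up=tm([491,-359,124],R.from_euler("z",h).as_matrix())@T0
print("tool tgt",tg[:3,3].round(1));q,e=ik(up[:3,3],up[:3,:3],load("w2")["st"]["joints"]);print(q.round(2),e);q,e=ik(tg[:3,3],tg[:3,:3],q);print(q.round(2),e)
plan(p,C,up[:3,3],up[:3,:3],24);
plan(up[:3,3],up[:3,:3],tg[:3,3],tg[:3,:3],6)
E
python3 k5.py|tail -12
```

```text
5 [[241.0, 142.0], [278.0, 145.0], [273.0, 270.0]] [[225.0, 143.0], [263.0, 143.0], [273.0, 267.0]] [[235.0, 145.0], [273.0, 142.0], [285.0, 266.0]]
10 [[244.0, 140.0], [281.0, 147.0], [267.0, 271.0]] [[212.0, 144.0], [250.0, 143.0], [266.0, 267.0]] [[233.0, 147.0], [270.0, 140.0], [291.0, 264.0]]
15 [[247.0, 139.0], [283.0, 149.0], [261.0, 271.0]] [[199.0, 145.0], [236.0, 143.0], [260.0, 266.0]] [[230.0, 149.0], [267.0, 139.0], [297.0, 261.0]]
20 [[250.0, 139.0], [285.0, 152.0], [255.0, 272.0]] [[185.0, 146.0], [223.0, 144.0], [253.0, 266.0]] [[228.0, 151.0], [263.0, 138.0], [302.0, 258.0]]
[-8.9 -4.5 -0.2] [-1.   0.1  1.  -0.  -0.   0. ]
[-8.8 -4.5  0. ]
now brush [534. -58. 169.] [-12.9   1.8 -17.2]
tool tgt [ 504.5 -312.5  116. ]
[ 0.04  0.27 -0.7   1.09 -1.05 -0.99] 2.942091015256664e-15
[-0.03  0.41 -0.83  1.32 -0.92 -1.29] 1.4210854715202004e-14
24 rows of [0.504, 0.859, 0.953] [-2.439, -0.035, 2.924] via [560.0, -163.0, 252.0] end [505.0, -313.0, 226.0]
6 rows of [-1.398, 0.192, 1.17] [0.0, 0.0, 0.0] via [505.0, -313.0, 171.0] end [505.0, -313.0, 116.0]
```

Call:
drive_tool --deltas '[[[0,1.5,0],[0,0,0]],[[0,1.5,0],[0,0,0]],[[0,1.5,0],[0,0,0]],[[0,1.5,0],[0,0,0]],[[0.5,0.85,0.95],[-2.44,0,2.92]],[[0.5,0.85,0.95],[-2.44,0,2.92]],[[0.5,0.85,0.95],[-2.44,0,2.92]],[[0.5,0.85,0.95],[-2.44,0,2.92]],[[0.5,0.85,0.95],[-2.44,0,2.92]],[[0.5,0.85,0.95],[-2.44,0,2.92]],[[0.5,0.85,0.95],[-2.44,0,2.92]],[[0.5,0.85,0.95],[-2.44,0,2.92]]]'

```text
clock: 8.95
position: [547.3, -144.6, 268.4]
ee_rot: [0.855, -0.268, 0.395, 0.201]
contact_force: [-0.7, -0.2, -1.4]
gripper_width: 18.6
grasp_force: 70.5
```

```bash
cat > k6.py <<'E'
from h import *
from bench import arm
S=arm.read_state();p,C=st(S);print(S["joints"].round(2),p.round(1),S["contact_force"].round(1),S["grasp_force"],S["clock"])
T0=np.linalg.inv(np.load("bt2.npy"));h=np.radians(-102.7)
tg=tm([491,-359,14],R.from_euler("z",h).as_matrix())@T0
up=tm([491,-359,104],R.from_euler("z",h).as_matrix())@T0
plan(p,C,up[:3,3],up[:3,:3],18);plan(p,C,up[:3,3],up[:3,:3],1)
plan(up[:3,3],up[:3,:3],tg[:3,3],tg[:3,:3],6)
E
python3 k6.py
```

```text
[ 0.04 -0.02 -0.98  1.74 -0.63 -0.61] [ 547.3 -144.6  268.4] [-0.7 -0.2 -1.4] 70.45791570439178 8.95
18 rows of [0.19, 0.624, 0.834] [-2.058, -0.157, 2.543] via [546.0, -235.0, 241.0] end [505.0, -313.0, 206.0]
1 rows of [-2.191, 14.834, 10.69] [-37.05, -2.82, 45.783] via [505.0, -313.0, 206.0] end [505.0, -313.0, 206.0]
6 rows of [-1.144, 0.157, 0.958] [0.0, 0.0, 0.0] via [505.0, -313.0, 161.0] end [505.0, -313.0, 116.0]
```

Call:
drive_tool --deltas '[[[0.19,0.62,0.83],[-2.06,-0.16,2.54]],[[0.19,0.62,0.83],[-2.06,-0.16,2.54]],[[0.19,0.62,0.83],[-2.06,-0.16,2.54]],[[0.19,0.62,0.83],[-2.06,-0.16,2.54]],[[0.19,0.62,0.83],[-2.06,-0.16,2.54]],[[0.19,0.62,0.83],[-2.06,-0.16,2.54]],[[0.19,0.62,0.83],[-2.06,-0.16,2.54]],[[0.19,0.62,0.83],[-2.06,-0.16,2.54]],[[0.19,0.62,0.83],[-2.06,-0.16,2.54]],[[0.19,0.62,0.83],[-2.06,-0.16,2.54]],[[0.19,0.62,0.83],[-2.06,-0.16,2.54]],[[0.19,0.62,0.83],[-2.06,-0.16,2.54]]]'

```text
clock: 10.15
position: [536.2, -262.7, 230.7]
ee_rot: [0.699, -0.563, 0.354, 0.263]
contact_force: [0.8, 0.0, -1.9]
gripper_width: 18.6
grasp_force: 70.8
```

Call:
drive_tool --deltas '[[[0.19,0.62,0.83],[-2.06,-0.16,2.54]],[[0.19,0.62,0.83],[-2.06,-0.16,2.54]],[[0.19,0.62,0.83],[-2.06,-0.16,2.54]],[[0.19,0.62,0.83],[-2.06,-0.16,2.54]],[[0.19,0.62,0.83],[-2.06,-0.16,2.54]],[[0.19,0.62,0.83],[-2.06,-0.16,2.54]],[[0,0,0],[0,0,0]],[[0,0,0],[0,0,0]]]'

```text
clock: 10.95
position: [505.5, -311.2, 206.6]
ee_rot: [-0.591, 0.686, -0.318, -0.282]
contact_force: [-0.1, 0.2, -1.0]
gripper_width: 18.9
grasp_force: 71.1
```

```bash
cat >> k6.py <<'E'
plan(p,C,tg[:3,3],tg[:3,:3],8)
E
python3 k6.py; python3 - <<'E'
from h import *
from bench import arm,get_image
s=arm.read_state();d=get_image("wrist");np.save("pics/w5.npy",{**d,"st":s},allow_pickle=True)
m=cv2.inRange(cv2.cvtColor(d["img"],cv2.COLOR_RGB2HSV),(95,80,30),(130,255,255));m[:,:200]=0;m[:,330:]=0
c=max(cv2.findContours(m,0,2)[0],key=cv2.contourArea);print(cv2.approxPolyDP(c,3,True)[:,0].tolist())
m=cv2.inRange(cv2.cvtColor(d["img"],cv2.COLOR_RGB2HSV),(12,60,100),(26,170,255))
c=max(cv2.findContours(m,0,2)[0],key=cv2.contourArea);b=cv2.approxPolyDP(cv2.convexHull(c),4,True)[:,0];print("mat",b.tolist(),plane(d,b,4,s).round().tolist())
W=tm(*st(s))@np.load("bt2.npy");print("brush",W[:3,3].round(),np.degrees(R.from_matrix(W[:3,:3]).as_euler("ZYX")).round(1))
E
```

```text
[ 0.03  0.29 -0.72  1.13 -1.02 -1.04] [ 505.5 -311.2  206.6] [-0.1  0.2 -1. ] 71.07448563459911 10.95
18 rows of [0.003, 0.005, 0.008] [-0.005, 0.001, 0.013] via [505.0, -312.0, 206.0] end [505.0, -313.0, 206.0]
1 rows of [0.048, 0.086, 0.136] [-0.099, 0.016, 0.232] via [505.0, -313.0, 206.0] end [505.0, -313.0, 206.0]
6 rows of [-1.144, 0.157, 0.958] [0.0, 0.0, 0.0] via [505.0, -313.0, 161.0] end [505.0, -313.0, 116.0]
8 rows of [-0.852, 0.127, 0.735] [-0.012, 0.002, 0.029] via [505.0, -312.0, 161.0] end [505.0, -313.0, 116.0]
[[296, 154], [263, 154], [255, 218], [239, 226], [236, 232], [237, 270], [274, 275], [277, 237], [287, 236], [293, 246]]
mat [[393, 18], [390, 31], [227, 54], [215, 0], [379, 0]] [[178.0, -848.0, 4.0], [202.0, -802.0, 4.0], [536.0, -800.0, 4.0], [555.0, -1038.0, 4.0], [182.0, -928.0, 4.0]]
brush [ 492. -358.  105.] [-1.025e+02 -0.000e+00 -1.000e-01]
```

Call:
drive_tool --deltas '[[[-0.95,0.13,0.8],[0,0,0]],[[-0.95,0.13,0.8],[0,0,0]],[[-0.95,0.13,0.8],[0,0,0]],[[-0.95,0.13,0.8],[0,0,0]],[[-0.95,0.13,0.8],[0,0,0]],[[-0.95,0.13,0.8],[0,0,0]],[[-0.95,0.13,0.8],[0,0,0]],[[-0.15,0.02,0.13],[0,0,0]],[[0,0,0],[0,0,0]],[[0,0,0],[0,0,0]]]'

```text
clock: 12.0
position: [505.6, -311.3, 117.9]
ee_rot: [-0.591, 0.686, -0.319, -0.282]
contact_force: [-0.4, 0.6, -1.0]
gripper_width: 18.9
grasp_force: 71.0
```

Call:
drive_tool --deltas '[[[-0.15,0.02,0.13],[0,0,0]],[[-0.15,0.02,0.13],[0,0,0]],[[-0.15,0.02,0.13],[0,0,0]],[[0,0,0],[0,0,0]]]'

```text
clock: 12.4
position: [504.9, -311.5, 111.0]
ee_rot: [-0.591, 0.686, -0.318, -0.282]
contact_force: [0.1, 0.2, -1.6]
gripper_width: 18.7
grasp_force: 71.0
```

Call:
drive_tool --deltas '[[[-0.15,0.02,0.13],[0,0,0]],[[-0.15,0.02,0.13],[0,0,0]],[[-0.08,0.01,0.06],[0,0,0]],[[0,0,0],[0,0,0]]]'

```text
clock: 12.8
position: [506.6, -312.6, 110.2]
ee_rot: [-0.589, 0.685, -0.322, -0.283]
contact_force: [-1.4, 1.9, 10.4]
gripper_width: 18.5
grasp_force: 75.4
```

Call:
drive_tool --deltas '[[[0,0,0],[0,0,0]],[[0,0,0],[0,0,0]],[[0,0,0],[0,0,0]],[[0,0,0],[0,0,0]],[[0,0,0],[0,0,0]],[[0,0,0],[0,0,0]]]' --claw 7

```text
clock: 13.4
position: [505.0, -311.5, 106.0]
ee_rot: [-0.591, 0.686, -0.318, -0.282]
contact_force: [0.5, -0.7, 0.5]
gripper_width: 69.8
grasp_force: 0.0
```

Call:
drive_tool --deltas '[[[0,0,-1],[0,0,0]],[[0,0,-2.5],[0,0,0]],[[0,0,-2.5],[0,0,0]],[[0,0,-2.5],[0,0,0]],[[0,0,-2.5],[0,0,0]],[[0,0,-2.5],[0,0,0]],[[0,0,-2.5],[0,0,0]],[[0,0,0],[0,0,0]],[[0,0,0],[0,0,0]]]'

```text
clock: 14.3
position: [506.8, -188.1, 208.1]
ee_rot: [-0.591, 0.686, -0.318, -0.282]
contact_force: [-0.2, -0.7, -1.2]
gripper_width: 70.0
grasp_force: 0.0
```

```bash
cat > k7.py <<'E'
from h import *
from bench import arm,get_image
s=arm.read_state();d=get_image("wrist");np.save("pics/w6.npy",{**d,"st":s},allow_pickle=True)
print(s["position"].round(1),s["joints"].round(2),s["clock"])
def bl(im,x0,y0,x1,y1):
    m=cv2.inRange(cv2.cvtColor(im,cv2.COLOR_RGB2HSV),(95,80,30),(130,255,255));k=np.zeros_like(m);k[y0:y1,x0:x1]=m[y0:y1,x0:x1]
    c=max(cv2.findContours(k,0,2)[0],key=cv2.contourArea);return cv2.approxPolyDP(c,2,True)[:,0],c
a,_=bl(d["img"],180,60,340,260);print("wrist",a.tolist())
sc=get_image("scene");np.save("pics/s6.npy",sc,allow_pickle=True);tp=get_image("top");np.save("pics/t6.npy",tp,allow_pickle=True)
print("scene",bl(sc["img"],305,270,405,365)[0].tolist());print("top",bl(tp["img"],345,180,425,245)[0].tolist())
for cc,h in(((491,-359,4),-102.7),):
    B=R.from_euler("z",np.radians(h)).as_matrix();P=[np.array(cc)+B@q for q in [[60,18,36],[60,-18,36],[-60,18,36],[-60,-18,36],[-83.5,0,145]]]
    for D,S in((d,s),(sc,None),(tp,None)):print("pred",proj(D,P,S).round(0).tolist())
a=cv2.resize(d["img"][60:260,180:340],None,fx=2.9,fy=2.9);b=cv2.resize(tp["img"][180:245,345:425],(400,325));z=np.zeros((580,400,3),np.uint8);z[:325]=b
cv2.imwrite("pics/w6.png",np.hstack([a[:580,:400],z])[:,:,::-1])
E
python3 k7.py
```

```text
[ 506.8 -188.1  208.1] [ 0.33  0.3  -0.68  0.9  -1.18 -1.1 ] 14.3
wrist [[260, 131], [257, 151], [244, 155], [243, 171], [254, 179], [252, 203], [277, 204], [283, 132]]
scene [[350, 284], [346, 287], [349, 301], [343, 307], [367, 343], [376, 335], [359, 311], [354, 288]]
top [[369, 198], [368, 212], [405, 220], [407, 210], [381, 205], [374, 198]]
pred [[260.0, 131.0], [284.0, 132.0], [249.0, 202.0], [277.0, 203.0], [251.0, 166.0]]
pred [[377.0, 336.0], [366.0, 343.0], [352.0, 297.0], [341.0, 303.0], [350.0, 285.0]]
pred [[407.0, 209.0], [405.0, 221.0], [369.0, 200.0], [367.0, 212.0], [370.0, 200.0]]
```

View pics/w6.png

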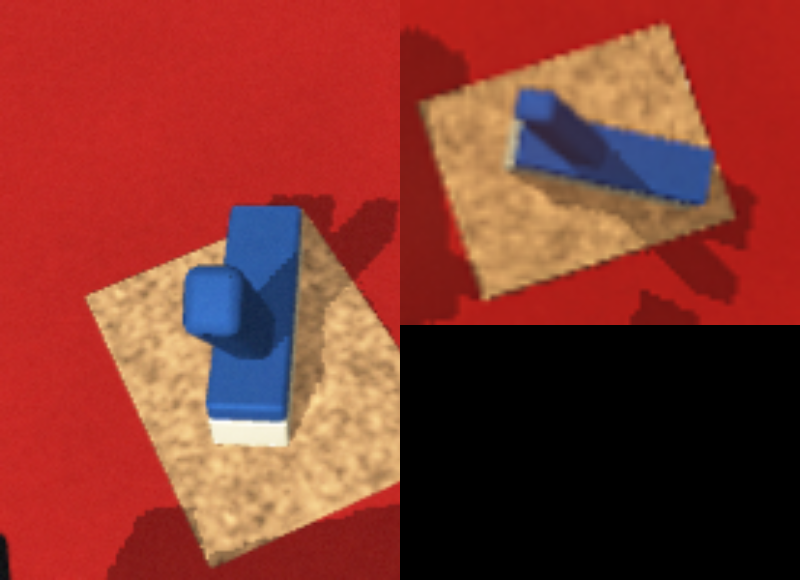

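The picture shows the brush standing flat on the mat, matching the predicted pose within about 2 px. I regrasp with a 25° tilt, higher up the handle, and check the joint path first.

```bash
cat > k8.py <<'E'
from h import *
from k3 import tool
from bench import arm
s=arm.read_state();p,C=st(s);h=np.radians(-102.7);t=np.radians(25);o,M,_=mach();th=np.arctan2(M[1,0],M[0,0])
def g(c,y): return tool(np.array(c,float),y,t,103)
pg,T=g([491,-359,4],h);pre=pg-100*T[:,2]
plan(p,C,pre,T,8);plan(pre,T,pg,T,5)
ys=th+np.radians(7)
W=[("grasp",[491,-359,4],h),("up",[491,-359,110],h),("side",o+M@[-10,-230,95],ys),("rim",o+M@[0,-75,85],ys),("down",o+M@[0,-75,62.5],ys),("mid",o+M@[0,0,62.5],ys),("end",o+M@[0,92,62.5],ys)]
q=s["joints"];q,e=ik(pre,T,q);print("pre",q.round(2),round(e,4))
prev=None
for n,c,y in W:
    c=np.array(c,float)
    if prev is None: K=[(c,y)]
    else: K=[(prev[0]+(c-prev[0])*k/6,prev[1]+(y-prev[1])*k/6) for k in range(1,7)]
    em=0;dm=0
    for a,b in K:
        q2,e=ik(*g(a,b),q);em=max(em,e);dm=max(dm,np.abs(q2-q).max());q=q2
    print(n,q.round(2),round(em,4),"step",round(dm,2));
    if prev is not None: a=g(*prev);b=g(c,y);plan(*a,*b,1);plan(*a,*b,12)
    prev=(c,y)
E
python3 k8.py
```

```text
8 rows of [0.576, -0.231, 0.581] [-1.104, -3.091, 0.241] via [511.0, -223.0, 208.0] end [514.0, -256.0, 202.0]
5 rows of [0.0, 0.0, 2.0] [0.0, 0.0, 0.0] via [511.0, -272.0, 165.0] end [505.0, -297.0, 111.0]
pre [ 0.04  0.29 -0.37  0.48 -1.09 -0.53] 0.0
grasp [-0.05  0.38 -0.51  0.59 -0.85 -0.6 ] 0.0 step 0.24
up [-0.03  0.28 -0.34  0.49 -1.09 -0.45] 0.0 step 0.04
1 rows of [4.48, 0.0, -9.607] [0.0, 0.0, 0.0] via [505.0, -297.0, 217.0] end [505.0, -297.0, 217.0]
12 rows of [0.373, 0.0, -0.801] [0.0, 0.0, 0.0] via [505.0, -297.0, 164.0] end [505.0, -297.0, 217.0]
side [-0.18  0.13 -0.3  -0.25 -0.75  2.14] 0.0 step 0.67
1 rows of [-9.99, -1.554, -3.003] [49.026, -0.0, -105.136] via [543.0, -200.0, 202.0] end [543.0, -200.0, 202.0]
12 rows of [-0.498, -0.914, -0.094] [4.085, -0.0, -8.761] via [551.0, -259.0, 209.0] end [543.0, -200.0, 202.0]
rim [ 0.21  0.03 -0.54 -0.01 -0.56  1.6 ] 0.0 step 0.11
1 rows of [2.189, -15.263, 2.124] [0.0, 0.0, 0.0] via [536.0, -45.0, 192.0] end [536.0, -45.0, 192.0]
12 rows of [0.182, -1.272, 0.177] [0.0, 0.0, 0.0] via [539.0, -122.0, 197.0] end [536.0, -45.0, 192.0]
down [ 0.21  0.06 -0.57 -0.02 -0.5   1.6 ] 0.0 step 0.01
1 rows of [-0.951, 0.0, 2.039] [0.0, 0.0, 0.0] via [536.0, -45.0, 169.0] end [536.0, -45.0, 169.0]
12 rows of [-0.079, 0.0, 0.17] [0.0, 0.0, 0.0] via [536.0, -45.0, 181.0] end [536.0, -45.0, 169.0]
mid [ 0.41  0.03 -0.67  0.18 -0.44  1.25] 0.0 step 0.06
1 rows of [0.828, -7.444, 0.386] [0.0, 0.0, 0.0] via [527.0, 30.0, 169.0] end [527.0, 30.0, 169.0]
12 rows of [0.069, -0.62, 0.032] [0.0, 0.0, 0.0] via [532.0, -7.0, 169.0] end [527.0, 30.0, 169.0]
end [ 0.62  0.03 -0.75  0.41 -0.41  0.84] 0.0 step 0.07
1 rows of [1.016, -9.131, 0.474] [0.0, 0.0, 0.0] via [517.0, 121.0, 169.0] end [517.0, 121.0, 169.0]
12 rows of [0.085, -0.761, 0.039] [0.0, 0.0, 0.0] via [522.0, 76.0, 169.0] end [517.0, 121.0, 169.0]
```

Call:
drive_tool --deltas '[[[0.58,-0.23,0.58],[-1.1,-3.09,0.24]],[[0.58,-0.23,0.58],[-1.1,-3.09,0.24]],[[0.58,-0.23,0.58],[-1.1,-3.09,0.24]],[[0.58,-0.23,0.58],[-1.1,-3.09,0.24]],[[0.58,-0.23,0.58],[-1.1,-3.09,0.24]],[[0.58,-0.23,0.58],[-1.1,-3.09,0.24]],[[0.58,-0.23,0.58],[-1.1,-3.09,0.24]],[[0.58,-0.23,0.58],[-1.1,-3.09,0.24]],[[0,0,0],[0,0,0]],[[0,0,0],[0,0,0]]]'

```text
clock: 15.45
position: [514.3, -256.1, 202.0]
ee_rot: [-0.61, 0.763, -0.136, -0.169]
contact_force: [-0.5, 0.5, -0.5]
gripper_width: 70.3
grasp_force: 0.0
```

```bash
sed -i 's/^plan(p,C,pre.*/plan(p,C,pg,T,5);import sys\nif len(sys.argv)>1:sys.exit()/' k8.py; python3 k8.py x; python3 - <<'E'
from h import *
from bench import arm
s=arm.read_state();print(s["position"],np.degrees((R.from_matrix(toolR(np.radians(-102.7),np.radians(25))).inv()*R.from_quat(s["ee_rot"])).as_rotvec()).round(2))
E
```

```text
5 rows of [-0.009, 0.003, 2.005] [-0.008, -0.003, -0.008] via [511.0, -273.0, 166.0] end [505.0, -297.0, 111.0]
[ 514.26687114 -256.13466129  202.01769088] [0.04 0.02 0.04]
```

Call:
drive_tool --deltas '[[[0,0,2],[0,0,0]],[[0,0,2],[0,0,0]],[[0,0,2],[0,0,0]],[[0,0,2],[0,0,0]],[[0,0,2],[0,0,0]],[[0,0,0],[0,0,0]]]'

```text
clock: 16.05
position: [503.0, -296.4, 109.1]
ee_rot: [-0.61, 0.762, -0.133, -0.171]
contact_force: [-0.1, 0.0, -0.7]
gripper_width: 69.8
grasp_force: 0.0
```

Call:
drive_tool --deltas '[[[0,0,0],[0,0,0]],[[0,0,0],[0,0,0]],[[0,0,0],[0,0,0]],[[0,0,0],[0,0,0]],[[0,0,0],[0,0,0]],[[0,0,0],[0,0,0]],[[0,0,0],[0,0,0]],[[0,0,0],[0,0,0]],[[0,0,0],[0,0,0]]]' --claw 0

```text
clock: 16.95
position: [507.4, -296.1, 113.3]
ee_rot: [-0.611, 0.762, -0.137, -0.167]
contact_force: [0.4, 2.7, 5.8]
gripper_width: 16.9
grasp_force: 58.9
```

```bash
python3 - <<'E'
from h import *
from bench import arm
s=arm.read_state();np.save("bt.npy",np.linalg.inv(tm(*st(s)))@tm([491,-359,4],R.from_euler("z",np.radians(-102.7)).as_matrix()));np.save("grasp.npy",{"p":s["position"],"o":s["ee_rot"]},allow_pickle=True)
print(s["position"],s["ee_rot"].round(3),s["joints"].round(2))
E
```

```text
[ 507.40396928 -296.12011057  113.26652874] [-0.611  0.762 -0.137 -0.167] [-0.05  0.38 -0.51  0.59 -0.85 -0.6 ]
```

Call:
drive_tool --deltas '[[[0.75,0,-1.6],[0,0,0]],[[0.75,0,-1.6],[0,0,0]],[[0.75,0,-1.6],[0,0,0]],[[0.75,0,-1.6],[0,0,0]],[[0.75,0,-1.6],[0,0,0]],[[0.75,0,-1.6],[0,0,0]],[[0,0,0],[0,0,0]]]'

```text
clock: 17.65
position: [506.9, -296.7, 219.7]
ee_rot: [-0.61, 0.763, -0.137, -0.166]
contact_force: [0.9, -0.6, -1.5]
gripper_width: 16.2
grasp_force: 58.9
```

```bash
cat > k9.py <<'E'
from h import *
from bench import arm
import sys
# args: machine x y z yawdeg n
s=arm.read_state();p,C=st(s);o,M,_=mach();th=np.arctan2(M[1,0],M[0,0])
x,y,z,w=map(float,sys.argv[1:5]);B=tm(p,C)@bt()
print("brush now",(M.T@(B[:3,3]-o)).round(1),np.degrees(R.from_matrix(M.T@B[:3,:3]).as_euler("ZYX")).round(1),"F",s["contact_force"].round(1),s["joints"].round(2),s["clock"])
p1,C1=toolfor(o+M@[x,y,z],th+np.radians(w))
for n in sys.argv[5:]:plan(p,C,p1,C1,int(n))
E
python3 k9.py -10 -230 95 7 20; python3 - <<'E'
from h import *
from bench import arm,get_image
s=arm.read_state();d=get_image("wrist");np.save("pics/w7.npy",{**d,"st":s},allow_pickle=True)
m=cv2.inRange(cv2.cvtColor(d["img"],cv2.COLOR_RGB2HSV),(95,80,30),(130,255,255));m[:,:200]=0;m[:,330:]=0
c=max(cv2.findContours(m,0,2)[0],key=cv2.contourArea);print(cv2.approxPolyDP(c,3,True)[:,0].tolist())
B=tm(*st(s))@bt();print(proj(d,[(B@[*q,1])[:3] for q in [[60,18,36],[60,-18,36],[-60,18,36],[-60,-18,36]]],s).round(0).tolist())
E
```

```text
brush now [-142.4 -390.7  110.3] [-1.091e+02  1.000e-01  1.000e-01] F [ 0.9 -0.6 -1.5] [-0.03  0.27 -0.34  0.49 -1.09 -0.45] 17.65
20 rows of [-0.303, -0.547, -0.053] [2.443, -0.031, -5.264] via [551.0, -257.0, 212.0] end [541.0, -198.0, 204.0]
[[272, 89], [238, 91], [236, 236], [239, 262], [245, 266], [267, 266], [272, 260], [273, 220], [278, 214]]
[[240.0, 85.0], [280.0, 85.0], [238.0, 218.0], [281.0, 219.0]]
```

Call:
drive_tool --deltas '[[[-0.3,-0.55,-0.05],[2.44,-0.03,-5.26]],[[-0.3,-0.55,-0.05],[2.44,-0.03,-5.26]],[[-0.3,-0.55,-0.05],[2.44,-0.03,-5.26]],[[-0.3,-0.55,-0.05],[2.44,-0.03,-5.26]],[[-0.3,-0.55,-0.05],[2.44,-0.03,-5.26]],[[-0.3,-0.55,-0.05],[2.44,-0.03,-5.26]],[[-0.3,-0.55,-0.05],[2.44,-0.03,-5.26]],[[-0.3,-0.55,-0.05],[2.44,-0.03,-5.26]],[[-0.3,-0.55,-0.05],[2.44,-0.03,-5.26]],[[-0.3,-0.55,-0.05],[2.44,-0.03,-5.26]]]'

```text
clock: 18.7
position: [548.8, -256.7, 207.4]
ee_rot: [0.905, -0.369, 0.197, 0.08]
contact_force: [0.2, -0.9, -1.4]
gripper_width: 16.5
grasp_force: 58.8
```

Call:
drive_tool --deltas '[[[-0.3,-0.55,-0.05],[2.44,-0.03,-5.26]],[[-0.3,-0.55,-0.05],[2.44,-0.03,-5.26]],[[-0.3,-0.55,-0.05],[2.44,-0.03,-5.26]],[[-0.3,-0.55,-0.05],[2.44,-0.03,-5.26]],[[-0.3,-0.55,-0.05],[2.44,-0.03,-5.26]],[[-0.3,-0.55,-0.05],[2.44,-0.03,-5.26]],[[-0.3,-0.55,-0.05],[2.44,-0.03,-5.26]],[[-0.3,-0.55,-0.05],[2.44,-0.03,-5.26]],[[-0.3,-0.55,-0.05],[2.44,-0.03,-5.26]],[[-0.3,-0.55,-0.05],[2.44,-0.03,-5.26]],[[0,0,0],[0,0,0]],[[0,0,0],[0,0,0]]]'

```text
clock: 19.9
position: [539.7, -198.4, 200.7]
ee_rot: [0.971, 0.111, 0.211, -0.028]
contact_force: [0.3, -0.5, -0.8]
gripper_width: 16.5
grasp_force: 58.8
```

```bash
python3 k9.py 0 -78 84 7 10
```

```text
brush now [ -12.  -230.4   91. ] [6.7 0.4 0.1] F [ 0.3 -0.5 -0.8] [-0.18  0.13 -0.3  -0.25 -0.75  2.13] 19.9
10 rows of [0.235, -1.497, 0.2] [0.002, 0.041, -0.03] via [537.0, -122.0, 197.0] end [534.0, -46.0, 193.0]
```

Call:
drive_tool --deltas '[[[0.24,-1.5,0.2],[0,0,0]],[[0.24,-1.5,0.2],[0,0,0]],[[0.24,-1.5,0.2],[0,0,0]],[[0.24,-1.5,0.2],[0,0,0]],[[0.24,-1.5,0.2],[0,0,0]],[[0.24,-1.5,0.2],[0,0,0]],[[0.24,-1.5,0.2],[0,0,0]],[[0.24,-1.5,0.2],[0,0,0]],[[0.24,-1.5,0.2],[0,0,0]],[[0.24,-1.5,0.2],[0,0,0]],[[0,0,0],[0,0,0]],[[0,0,0],[0,0,0]]]'

```text
clock: 21.1
position: [534.7, -44.8, 194.3]
ee_rot: [0.97, 0.113, 0.212, -0.028]
contact_force: [0.1, 0.8, -1.6]
gripper_width: 16.2
grasp_force: 58.8
```

```bash
python3 k9.py 0 -78 64 7 5; python3 - <<'E'
from h import *
from bench import arm,get_image
s=arm.read_state();d=get_image("wrist");np.save("pics/w8.npy",{**d,"st":s},allow_pickle=True)
sc=get_image("scene")
cv2.imwrite("pics/w8.png",np.hstack([d["img"][60:320,80:400],cv2.resize(sc["img"][120:250,220:340],(240,260))])[:,:,::-1])
E
```

```text
brush now [  0.1 -77.1  84.7] [6.9 0.3 0. ] F [ 0.1  0.8 -1.6] [ 0.21  0.03 -0.52 -0.03 -0.58  1.61] 21.1
5 rows of [-0.192, 0.021, 0.376] [0.0, 0.064, -0.017] via [534.0, -45.0, 186.0] end [534.0, -46.0, 173.0]
```

View pics/w8.png

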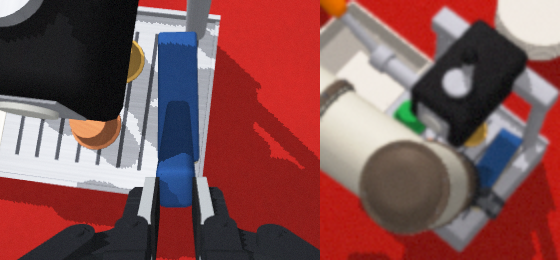

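The picture shows the brush foot parallel to the tray's right rim at (178,95), with brass at (135,62) and copper at (97,133) to its left. I lower it and sweep.

Call:
drive_tool --deltas '[[[-0.19,0,0.38],[0,0,0]],[[-0.19,0,0.38],[0,0,0]],[[-0.19,0,0.38],[0,0,0]],[[-0.17,0,0.36],[0,0,0]],[[-0.1,0,0.2],[0,0,0]],[[0,0,0],[0,0,0]],[[0,0,0],[0,0,0]]]'

```text
clock: 21.9
position: [534.9, -45.1, 176.1]
ee_rot: [0.97, 0.113, 0.212, -0.027]
contact_force: [0.6, -0.2, -0.8]
gripper_width: 16.5
grasp_force: 58.8
```

```bash
python3 k9.py 0 -78 61 7 2; python3 k9.py 0 -20 64 7 5
```

```text
brush now [  0.5 -77.5  66.6] [6.9 0.2 0. ] F [ 0.6 -0.2 -0.8] [ 0.21  0.05 -0.55 -0.03 -0.53  1.62] 21.9
2 rows of [-0.166, 0.027, 0.245] [0.012, 0.118, -0.051] via [535.0, -45.0, 173.0] end [534.0, -46.0, 170.0]
brush now [  0.5 -77.5  66.6] [6.9 0.2 0. ] F [ 0.6 -0.2 -0.8] [ 0.21  0.05 -0.55 -0.03 -0.53  1.62] 21.9
5 rows of [0.086, -1.141, 0.109] [0.005, 0.047, -0.02] via [532.0, -22.0, 175.0] end [528.0, 12.0, 173.0]
```

Call:
drive_tool --deltas '[[[-0.12,0,0.25],[0,0,0]],[[0,0,0],[0,0,0]],[[0.11,-1,0.05],[0,0,0]],[[0.11,-1,0.05],[0,0,0]],[[0.11,-1,0.05],[0,0,0]],[[0.11,-1,0.05],[0,0,0]],[[0.11,-1,0.05],[0,0,0]],[[0.11,-1,0.05],[0,0,0]],[[0,0,0],[0,0,0]]]'

```text
clock: 22.8
position: [527.9, 15.7, 173.8]
ee_rot: [0.97, 0.114, 0.212, -0.028]
contact_force: [0.4, 0.6, -1.5]
gripper_width: 16.5
grasp_force: 59.0
```

```bash
python3 k9.py 0 92 63.5 7 12
```

```text
brush now [  0.1 -16.2  64.2] [7.  0.2 0. ] F [ 0.4  0.6 -1.5] [ 0.37  0.03 -0.64  0.11 -0.47  1.35] 22.8
12 rows of [0.092, -0.895, 0.057] [-0.001, 0.018, -0.001] via [522.0, 69.0, 173.0] end [515.0, 123.0, 173.0]
```

Call:
drive_tool --deltas '[[[0.1,-0.9,0.05],[0,0,0]],[[0.1,-0.9,0.05],[0,0,0]],[[0.1,-0.9,0.05],[0,0,0]],[[0.1,-0.9,0.05],[0,0,0]],[[0.1,-0.9,0.05],[0,0,0]],[[0,0,0],[0,0,0]]]'

```text
clock: 23.4
position: [523.1, 60.3, 173.8]
ee_rot: [0.97, 0.114, 0.212, -0.028]
contact_force: [0.4, -0.4, -1.7]
gripper_width: 16.4
grasp_force: 58.9
```

```bash
cat > v.py <<'E'
from h import *
from bench import arm,get_image
import sys
o,M,_=mach();s=arm.read_state()
for cam in sys.argv[1:]:
    d=get_image(cam);S=s if cam=="wrist" else None;np.save(f"pics/last_{cam}.npy",{**d,"st":s},allow_pickle=True)
    h=cv2.cvtColor(d["img"],cv2.COLOR_RGB2HSV)
    for n,lo,hi in(("green",(50,110,40),(78,255,255)),("cop",(5,70,70),(14,190,255)),("brass",(17,90,60),(28,255,255))):
        for c in cv2.findContours(cv2.inRange(h,lo,hi),0,2)[0]:
            if cv2.contourArea(c)<8: continue
            m=c[:,0].mean(0);w=[((plane(d,[m],z,S)[0]-o)@M).round() for z in(77,20)]
            if -130<w[0][0]<150 and -130<w[0][1]<350: print(cam,n,cv2.contourArea(c),m.round(),"z77",w[0][:2],"z20",w[1][:2])
E
python3 v.py wrist scene top; python3 k9.py 0 92 63.5 7 7
```

```text
wrist green 1938.0 [165. 158.] z77 [-10. 117.] z20 [  1. 136.]
wrist cop 2040.0 [214. 194.] z77 [-39.  66.] z20 [-33.  75.]
wrist brass 13.0 [205. 140.] z77 [11. 82.] z20 [26. 94.]
wrist brass 36.5 [207.  90.] z77 [62. 87.] z20 [ 87. 100.]
scene green 69.5 [253. 165.] z77 [  2. 124.] z20 [ 22. 143.]
scene cop 1056.0 [222. 181.] z77 [-98. 159.] z20 [-83. 179.]
top green 124.5 [210. 184.] z77 [-14. 135.] z20 [ -4. 138.]
top cop 82.0 [256. 212.] z77 [-110.    8.] z20 [-104.    6.]
top cop 224.0 [233. 189.] z77 [-35.  68.] z20 [-26.  68.]
top brass 128.5 [227. 162.] z77 [48. 80.] z20 [61. 80.]
brush now [ 0.2 28.1 64.2] [6.9 0.2 0. ] F [ 0.1  0.1 -0.8] [ 0.48  0.02 -0.69  0.23 -0.45  1.14] 23.55
7 rows of [0.086, -0.906, 0.061] [0.002, 0.033, -0.018] via [520.0, 87.0, 173.0] end [515.0, 123.0, 173.0]
```

Call:
drive_tool --deltas '[[[0.1,-0.9,0.05],[0,0,0]],[[0.1,-0.9,0.05],[0,0,0]],[[0.1,-0.9,0.05],[0,0,0]],[[0.1,-0.9,0.05],[0,0,0]],[[0.1,-0.9,0.05],[0,0,0]],[[0.1,-0.9,0.05],[0,0,0]],[[0.1,-0.9,0.05],[0,0,0]],[[0,0,0],[0,0,0]]]'

```text
clock: 24.35
position: [516.4, 123.5, 174.1]
ee_rot: [0.97, 0.114, 0.213, -0.028]
contact_force: [0.3, -0.0, -0.7]
gripper_width: 16.4
grasp_force: 59.1
```

```bash
python3 v.py wrist scene top; python3 k9.py 0 105 63.5 7 2
```

```text
wrist green 919.0 [218. 160.] z77 [ -6. 131.] z20 [  6. 140.]
wrist cop 2116.0 [208. 197.] z77 [-41. 135.] z20 [-37. 145.]
wrist brass 200.5 [169. 123.] z77 [ 24. 183.] z20 [ 42. 201.]
wrist brass 86.5 [179.  89.] z77 [ 61. 179.] z20 [ 85. 197.]
scene green 29.0 [249. 166.] z77 [ -8. 131.] z20 [ 12. 150.]
scene cop 8.0 [241. 183.] z77 [-64. 112.] z20 [-47. 131.]
scene cop 1051.0 [195. 160.] z77 [-101.  266.] z20 [-85. 291.]
scene brass 27.5 [243. 151.] z77 [ 20. 178.] z20 [ 41. 200.]
top green 67.0 [209. 182.] z77 [ -9. 139.] z20 [  1. 142.]
top cop 113.5 [227. 213.] z77 [-105.   94.] z20 [-99.  95.]
top cop 210.5 [213. 193.] z77 [-42. 131.] z20 [-34. 133.]
top brass 93.5 [190. 165.] z77 [ 47. 188.] z20 [ 60. 194.]
brush now [ 0.3 91.6 64.4] [6.9 0.2 0.1] F [ 0.2  0.8 -2.4] [ 0.62  0.03 -0.73  0.37 -0.43  0.87] 24.5
2 rows of [0.016, -0.667, 0.075] [0.003, 0.111, -0.073] via [515.0, 129.0, 173.0] end [514.0, 136.0, 173.0]
```

```bash
python3 v.py wrist top|grep -v brass; python3 k9.py 0 135 64 9 5; python3 - <<'E'
from h import *
from bench import arm
o,M,_=mach();th=np.arctan2(M[1,0],M[0,0]);q=arm.read_state()["joints"]
for y,w in((110,7),(125,8),(135,9)):
    q,e=ik(*toolfor(o+M@[0,y,64],th+np.radians(w)),q);print(q.round(2),round(e,4))
E
```

```text
wrist green 921.0 [218. 158.] z77 [ -4. 130.] z20 [  8. 139.]
wrist cop 2138.0 [208. 198.] z77 [-43. 134.] z20 [-39. 144.]
top green 67.5 [209. 182.] z77 [ -9. 138.] z20 [  1. 141.]
top cop 113.5 [225. 214.] z77 [-107.   98.] z20 [-101.  100.]
top cop 212.5 [213. 193.] z77 [-43. 131.] z20 [-34. 133.]
brush now [ 0.3 91.5 64.3] [6.9 0.2 0. ] F [ 1.1  0.9 -1.7] [ 0.62  0.03 -0.73  0.37 -0.43  0.87] 24.6
5 rows of [0.088, -0.817, 0.059] [0.172, 0.044, -0.392] via [514.0, 139.0, 174.0] end [511.0, 164.0, 173.0]
[ 0.66  0.03 -0.75  0.42 -0.42  0.79] 0.0
[ 0.68  0.03 -0.74  0.43 -0.43  0.78] 0.0
[ 0.7   0.04 -0.74  0.43 -0.43  0.79] 0.0
```

Call:
drive_tool --deltas '[[[0.09,-0.8,0.06],[0.17,0,-0.4]],[[0.09,-0.8,0.06],[0.17,0,-0.4]],[[0.09,-0.8,0.06],[0.17,0,-0.4]],[[0.09,-0.8,0.06],[0.17,0,-0.4]],[[0.09,-0.8,0.06],[0.17,0,-0.4]],[[0,0,0],[0,0,0]],[[0,0,0],[0,0,0]]]'

```text
clock: 25.3
position: [511.1, 163.4, 172.9]
ee_rot: [0.968, 0.132, 0.212, -0.031]
contact_force: [-0.2, 0.2, -0.9]
gripper_width: 16.7
grasp_force: 58.8
```

```bash
python3 v.py wrist scene top;  python3 k9.py 0 -78 90 7 12
```

```text
wrist green 34.0 [236. 169.] z77 [-15. 154.] z20 [ -5. 159.]
wrist cop 797.0 [223. 219.] z77 [-62. 158.] z20 [-61. 165.]
wrist brass 864.5 [208. 122.] z77 [ 27. 188.] z20 [ 45. 200.]
scene cop 127.0 [233. 182.] z77 [-79. 133.] z20 [-62. 152.]
scene cop 1059.5 [182. 151.] z77 [-104.  319.] z20 [-89. 347.]
scene brass 50.5 [241. 150.] z77 [ 18. 185.] z20 [ 39. 207.]
top cop 112.5 [211. 215.] z77 [-106.  140.] z20 [-100.  143.]
top cop 34.5 [204. 200.] z77 [-59. 156.] z20 [-51. 160.]
top brass 70.0 [188. 166.] z77 [ 46. 194.] z20 [ 58. 200.]
brush now [ -0.4 134.3  63.5] [ 9.   0.2 -0. ] F [ 0.1  0.4 -2. ] [ 0.7   0.04 -0.73  0.41 -0.43  0.8 ] 25.45
12 rows of [-0.136, 1.731, -0.312] [-0.069, 0.021, 0.156] via [524.0, 59.0, 186.0] end [534.0, -46.0, 199.0]
```

Call:
drive_tool --deltas '[[[-0.14,1.73,-0.31],[-0.07,0,0.16]],[[-0.14,1.73,-0.31],[-0.07,0,0.16]],[[-0.14,1.73,-0.31],[-0.07,0,0.16]],[[-0.14,1.73,-0.31],[-0.07,0,0.16]],[[-0.14,1.73,-0.31],[-0.07,0,0.16]],[[-0.14,1.73,-0.31],[-0.07,0,0.16]],[[-0.14,1.73,-0.31],[-0.07,0,0.16]],[[-0.14,1.73,-0.31],[-0.07,0,0.16]],[[-0.14,1.73,-0.31],[-0.07,0,0.16]],[[-0.14,1.73,-0.31],[-0.07,0,0.16]],[[-0.14,1.73,-0.31],[-0.07,0,0.16]],[[-0.14,1.73,-0.31],[-0.07,0,0.16]]]'

```text
clock: 26.65
position: [533.6, -46.6, 199.0]
ee_rot: [0.97, 0.113, 0.212, -0.027]
contact_force: [-0.2, -0.0, -0.7]
gripper_width: 16.5
grasp_force: 58.8
```

```bash
python3 v.py wrist scene top;  python3 k9.py -10 -230 100 7 8
```

```text
wrist cop 1266.5 [ 61. 195.] z77 [-59. 123.] z20 [-57. 160.]
scene green 65.0 [248. 168.] z77 [-13. 128.] z20 [  7. 148.]
scene cop 1335.5 [264. 210.] z77 [-84.   4.] z20 [-68.  17.]
scene cop 15.0 [216. 176.] z77 [-97. 183.] z20 [-82. 205.]
scene cop 9.5 [228. 163.] z77 [-41. 184.] z20 [-23. 206.]
scene brass 55.0 [242. 151.] z77 [ 17. 183.] z20 [ 37. 204.]
top green 116.5 [210. 183.] z77 [-12. 137.] z20 [ -2. 140.]
top cop 162.5 [209. 203.] z77 [-71. 143.] z20 [-64. 146.]
top brass 70.0 [188. 166.] z77 [ 46. 194.] z20 [ 58. 200.]
brush now [ -0.7 -78.9  89.5] [6.8 0.2 0. ] F [-0.1 -0.2 -2.1] [ 0.21  0.03 -0.52 -0.03 -0.59  1.62] 26.8
8 rows of [-0.263, 1.862, -0.273] [0.007, 0.029, -0.02] via [537.0, -122.0, 204.0] end [541.0, -198.0, 209.0]
```

Call:
drive_tool --deltas '[[[-0.26,1.86,-0.27],[0,0,0]],[[-0.26,1.86,-0.27],[0,0,0]],[[-0.26,1.86,-0.27],[0,0,0]],[[-0.26,1.86,-0.27],[0,0,0]],[[-0.26,1.86,-0.27],[0,0,0]],[[-0.26,1.86,-0.27],[0,0,0]],[[-0.26,1.86,-0.27],[0,0,0]],[[-0.26,1.86,-0.27],[0,0,0]],[[0,0,0],[0,0,0]],[[0,0,0],[0,0,0]]]'

```text
clock: 27.8
position: [540.9, -196.5, 208.6]
ee_rot: [0.97, 0.114, 0.212, -0.028]
contact_force: [-0.6, -0.1, -1.0]
gripper_width: 16.1
grasp_force: 58.9
```

```bash
cat > k10.py <<'E'
from h import *
from bench import arm
import sys
s=arm.read_state();p,C=st(s);B=tm(p,C)@bt()
print("brush",B[:3,3].round(1),np.degrees(R.from_matrix(B[:3,:3]).as_euler("ZYX")).round(1),s["contact_force"].round(1),s["clock"])
p1,C1=toolfor([493,-352,float(sys.argv[1])],np.radians(-102.7));plan(p,C,p1,C1,int(sys.argv[2]))
E
python3 k10.py 90 20
```

```text
brush [ 604.1 -183.7   99. ] [13.3  0.3  0. ] [-0.6 -0.1 -1. ] 27.8
20 rows of [0.188, 0.538, 0.135] [-2.433, 0.04, 5.262] via [551.0, -252.0, 204.0] end [509.0, -289.0, 199.0]
```

Call:
drive_tool --deltas '[[[0.19,0.54,0.13],[-2.43,0.04,5.26]],[[0.19,0.54,0.13],[-2.43,0.04,5.26]],[[0.19,0.54,0.13],[-2.43,0.04,5.26]],[[0.19,0.54,0.13],[-2.43,0.04,5.26]],[[0.19,0.54,0.13],[-2.43,0.04,5.26]],[[0.19,0.54,0.13],[-2.43,0.04,5.26]],[[0.19,0.54,0.13],[-2.43,0.04,5.26]],[[0.19,0.54,0.13],[-2.43,0.04,5.26]],[[0.19,0.54,0.13],[-2.43,0.04,5.26]],[[0.19,0.54,0.13],[-2.43,0.04,5.26]]]'

```text
clock: 28.8
position: [550.9, -250.7, 204.7]
ee_rot: [0.903, -0.371, 0.2, 0.079]
contact_force: [-0.0, 0.1, -2.4]
gripper_width: 16.4
grasp_force: 58.9
```

Call:
drive_tool --deltas '[[[0.19,0.54,0.13],[-2.43,0.04,5.26]],[[0.19,0.54,0.13],[-2.43,0.04,5.26]],[[0.19,0.54,0.13],[-2.43,0.04,5.26]],[[0.19,0.54,0.13],[-2.43,0.04,5.26]],[[0.19,0.54,0.13],[-2.43,0.04,5.26]],[[0.19,0.54,0.13],[-2.43,0.04,5.26]],[[0.19,0.54,0.13],[-2.43,0.04,5.26]],[[0.19,0.54,0.13],[-2.43,0.04,5.26]],[[0.19,0.54,0.13],[-2.43,0.04,5.26]],[[0.19,0.54,0.13],[-2.43,0.04,5.26]],[[0,0,0],[0,0,0]],[[0,0,0],[0,0,0]]]'

```text
clock: 30.0
position: [510.2, -288.9, 200.8]
ee_rot: [-0.612, 0.761, -0.138, -0.166]
contact_force: [-0.1, 0.3, -1.3]
gripper_width: 16.5
grasp_force: 58.9
```

```bash
python3 k10.py 9 6
```

```text
brush [ 494.3 -351.8   91.5] [-1.024e+02  1.000e-01  1.000e-01] [-0.1  0.3 -1.3] 30.0
6 rows of [-0.574, 0.02, 1.25] [-0.038, 0.009, 0.034] via [510.0, -289.0, 160.0] end [509.0, -289.0, 118.0]
```

Call:
drive_tool --deltas '[[[-0.57,0,1.25],[0,0,0]],[[-0.57,0,1.25],[0,0,0]],[[-0.57,0,1.25],[0,0,0]],[[-0.57,0,1.25],[0,0,0]],[[-0.57,0,1.25],[0,0,0]],[[-0.57,0,1.25],[0,0,0]],[[-0.08,0,0.18],[0,0,0]],[[-0.08,0,0.18],[0,0,0]],[[0,0,0],[0,0,0]]]'

```text
clock: 30.9
position: [510.4, -290.4, 115.3]
ee_rot: [-0.611, 0.761, -0.138, -0.166]
contact_force: [0.2, -0.3, -0.9]
gripper_width: 16.0
grasp_force: 59.0
```

Call:
drive_tool --deltas '[[[-0.08,0,0.18],[0,0,0]],[[0,0,0],[0,0,0]]]'

```text
clock: 31.1
position: [510.7, -290.5, 113.4]
ee_rot: [-0.611, 0.762, -0.138, -0.166]
contact_force: [0.5, 1.9, 1.4]
gripper_width: 16.9
grasp_force: 59.5
```

Call:
drive_tool --deltas '[[[-0.06,0,0.12],[0,0,0]],[[0,0,0],[0,0,0]]]'

```text
clock: 31.3
position: [511.6, -290.7, 113.2]
ee_rot: [-0.611, 0.761, -0.139, -0.166]
contact_force: [-0.8, 4.0, 6.3]
gripper_width: 16.5
grasp_force: 60.5
```

Call:
drive_tool --deltas '[[[0,0,0],[0,0,0]],[[0,0,0],[0,0,0]],[[0,0,0],[0,0,0]],[[0,0,0],[0,0,0]],[[0,0,0],[0,0,0]],[[0,0,0],[0,0,0]]]' --claw 7

```text
clock: 31.9
position: [509.9, -290.6, 111.1]
ee_rot: [-0.611, 0.762, -0.138, -0.166]
contact_force: [0.6, -0.1, 0.5]
gripper_width: 70.2
grasp_force: 0.0
```

Call:
drive_tool --deltas '[[[0,0,-1],[0,0,0]],[[0,0,-2],[0,0,0]],[[0,0,-2.5],[0,0,0]],[[0,0,-2.5],[0,0,0]],[[0,0,-2.5],[0,0,0]],[[0,0,-2.5],[0,0,0]],[[0,0,0],[0,0,0]]]'

```text
clock: 32.6
position: [523.9, -235.8, 233.4]
ee_rot: [-0.611, 0.762, -0.14, -0.163]
contact_force: [-0.3, 0.6, -0.4]
gripper_width: 70.2
grasp_force: 0.0
```

```bash
sed -i 's/^a=cv2.*//;s/^cv2.imwrite.*//;s/(491,-359,4)/(494,-352,4)/;s/w6\.npy/w9.npy/' k7.py; python3 k7.py
cat > k11.py <<'E'
from h import *
from bench import arm
o,M,_=mach();th=np.arctan2(M[1,0],M[0,0]);q0=arm.read_state()["joints"]
# lever press point: at q, grip point 140 mm from the pivot
def lev(q,r=140,off=0): 
    a=.5-q;return o+M@(np.array([-10,112,200])+r*np.array([0,np.cos(a),np.sin(a)])+off*np.array([0,-np.sin(a),np.cos(a)]))
for hd in(0,20,40,90):
  for tilt in(0,20,40):
    for fl in(1,-1):
      T=toolR(th+np.radians(hd),np.radians(tilt),fl);out=[]
      for qq in(0,.45,.9):
        X=allik(lev(qq,140,14),T,5);out.append(X[0].round(2).tolist() if X else None)
      if all(out):print(hd,tilt,fl,out[0],out[2])
print(lev(0).round(),lev(.9).round())
E
python3 k11.py
```

```text
[ 523.9 -235.8  233.4] [ 0.08  0.26 -0.31  0.46 -1.16 -0.52] 32.6
wrist [[252, 85], [247, 86], [247, 173], [251, 176], [252, 187], [268, 188], [274, 173], [273, 86]]
scene [[348, 282], [346, 287], [349, 298], [343, 305], [367, 340], [376, 333], [357, 306], [354, 286]]
top [[367, 197], [367, 211], [403, 219], [405, 209], [380, 204], [373, 197]]
pred [[248.0, 87.0], [276.0, 87.0], [247.0, 178.0], [276.0, 178.0], [262.0, 184.0]]
pred [[376.0, 333.0], [365.0, 340.0], [351.0, 294.0], [340.0, 301.0], [349.0, 283.0]]
pred [[405.0, 208.0], [402.0, 220.0], [367.0, 199.0], [364.0, 211.0], [368.0, 199.0]]
0 0 1 [0.72, 0.33, 0.13, 0.0, -1.38, 0.97] [0.74, 0.41, -0.05, -0.0, -1.11, 0.94]
0 0 -1 [0.72, 0.33, 0.13, 0.0, -1.38, -2.18] [0.74, 0.41, -0.05, 0.0, -1.11, -2.2]
0 20 1 [0.83, 0.15, -0.26, 0.29, -0.92, 0.7] [0.85, 0.25, -0.48, 0.41, -0.61, 0.52]
0 20 -1 [0.83, 0.15, -0.26, 0.29, -0.92, -2.44] [0.85, 0.25, -0.48, 0.41, -0.61, -2.62]
20 0 1 [0.72, 0.33, 0.13, 0.0, -1.38, 1.31] [0.74, 0.41, -0.05, 0.0, -1.11, 1.29]
20 0 -1 [0.72, 0.33, 0.13, 0.0, -1.38, -1.83] [0.74, 0.41, -0.05, 0.0, -1.11, -
[... 464 characters left out ...]
0.05, -0.94, -1.43] [0.72, 0.25, -0.32, -0.05, -0.65, -1.45]
40 40 1 [0.66, 0.02, -0.36, -0.21, -0.5, 1.87] [0.68, 0.18, -0.48, -0.37, -0.24, 2.03]
40 40 -1 [0.66, 0.02, -0.36, -0.21, -0.5, -1.27] [0.68, 0.18, -0.48, -0.37, -0.24, -1.11]
90 0 1 [0.72, 0.33, 0.13, 0.0, -1.38, 2.54] [0.74, 0.41, -0.05, 0.0, -1.11, 2.51]
90 0 -1 [0.72, 0.33, 0.13, 0.0, -1.38, -0.61] [0.74, 0.41, -0.05, 0.0, -1.11, -0.63]
90 20 1 [0.53, 0.28, 0.14, -0.33, -1.3, 2.79] [0.56, 0.37, -0.02, -0.36, -1.05, 2.86]
90 20 -1 [0.53, 0.28, 0.14, -0.33, -1.3, -0.35] [0.56, 0.37, -0.02, -0.36, -1.05, -0.28]
90 40 -1 [0.31, 0.3, 0.15, -0.71, -1.33, -0.06] [0.33, 0.41, 0.01, -0.77, -1.13, 0.11]
[554. 277. 267.] [553. 283. 145.]
```

The brush stands on the mat as predicted. Next I check the lever position in two views and plan the press.

```bash
cat > k12.py <<'E'
from h import *
from bench import arm
o,M,_=mach();th=np.arctan2(M[1,0],M[0,0])
def lev(q,r): a=.5-q;return o+M@(np.array([-10,112,200])+r*np.array([0,np.cos(a),np.sin(a)]))
t=load("top0");s=load("scene0")
for nm,d,(x0,y0,x1,y1) in(("top",t,(140,150,200,190)),("scene",s,(195,90,240,135))):
    m=cv2.inRange(cv2.cvtColor(d["img"][y0:y1,x0:x1],cv2.COLOR_RGB2HSV),(8,180,100),(18,255,255));c=max(cv2.findContours(m,0,2)[0],key=cv2.contourArea)
    r=cv2.minAreaRect(c);b=cv2.boxPoints(r)+[x0,y0];print(nm,(np.array(r[0])+[x0,y0]).round(1),np.array(r[1]).round(1),"pred mid",proj(d,[lev(0,137)]).round(1).tolist())
    globals()[nm]=np.array(r[0])+[x0,y0]
x=tri(t,top,s,scene)[0];print("mid",x.round(1),"exp",lev(0,137).round(1),"machine",(M.T@(x[:3]-o)).round(1))
S=arm.read_state();p,C=st(S);T=toolR(th,0.,1)
via=o+M@[-150,60,400]
hi=o+M@[-10,243,320]
plan(p,C,hi,T,24)
q,e=ik(hi,T,[.72,.33,.13,0,-1.38,.97]);print(q.round(2),e)
E
python3 k12.py
```

```text
top [166.5 173. ] [10. 37.] pred mid [[167.1, 173.9]]
scene [218.5 112.5] [37.  11.1] pred mid [[218.7, 113.7]]
mid [555.1 275.4 269.    0.6] exp [553.8 274.2 265.7] machine [ -8.6 233.3 269. ]
24 rows of [-1.701, -1.668, -0.911] [0.974, -0.717, -4.453] via [664.0, 21.0, 249.0] end [553.0, 285.0, 320.0]
[ 0.74  0.33  0.23 -0.   -1.47  0.94] 1.1368683772161603e-15
```

```bash
cat >> k12.py <<'E'
print("---")
A=p+np.array([0,0,170.]);B=np.array([490,30,420.])
plan(p,C,A,C,6);plan(A,C,B,T,16);plan(B,T,o+M@[-10,243,330],T,10)
q=S["joints"]
for a,b,Ra,Rb in((p,A,C,C),(A,B,C,T),(B,hi,T,T)):
    for k in np.linspace(.1,1,10):
        Q=R.from_matrix(Ra)*R.from_rotvec(k*(R.from_matrix(Ra.T@Rb).as_rotvec()));q,e=ik(a+(b-a)*k,Q.as_matrix(),q)
    print(q.round(2),round(e,4))
E
python3 k12.py|sed -n '/---/,$p'
```

```text
---
6 rows of [1.193, -0.015, -2.57] [0.0, 0.0, 0.0] via [521.0, -237.0, 314.0] end [521.0, -237.0, 399.0]
16 rows of [-1.577, -1.008, -0.585] [1.462, -1.075, -6.679] via [572.0, -95.0, 394.0] end [490.0, 30.0, 420.0]
10 rows of [0.903, -2.465, 0.9] [0.0, 0.0, 0.0] via [521.0, 157.0, 375.0] end [553.0, 285.0, 330.0]
[ 0.09  0.2   0.02  0.42 -1.53 -0.35] 0.0
[ 0.39  0.08  0.15  0.   -1.64  1.29] 0.0
[ 0.74  0.33  0.23  0.   -1.47  0.94] 0.0
```

Call:
drive_tool --deltas '[[[1.2,0,-2.57],[0,0,0]],[[1.2,0,-2.57],[0,0,0]],[[1.2,0,-2.57],[0,0,0]],[[1.2,0,-2.57],[0,0,0]],[[1.2,0,-2.57],[0,0,0]],[[1.2,0,-2.57],[0,0,0]]]' --claw 0

```text
clock: 33.35
position: [519.3, -237.3, 399.0]
ee_rot: [-0.611, 0.762, -0.137, -0.167]
contact_force: [1.2, 0.0, 0.1]
gripper_width: -0.1
grasp_force: 0.0
```

Call:
drive_tool --deltas '[[[-1.58,-1,-0.58],[1.46,-1.08,-6.68]],[[-1.58,-1,-0.58],[1.46,-1.08,-6.68]],[[-1.58,-1,-0.58],[1.46,-1.08,-6.68]],[[-1.58,-1,-0.58],[1.46,-1.08,-6.68]],[[-1.58,-1,-0.58],[1.46,-1.08,-6.68]],[[-1.58,-1,-0.58],[1.46,-1.08,-6.68]],[[-1.58,-1,-0.58],[1.46,-1.08,-6.68]],[[-1.58,-1,-0.58],[1.46,-1.08,-6.68]]]'

```text
clock: 34.15
position: [570.2, -94.4, 392.8]
ee_rot: [0.91, -0.397, 0.076, 0.094]
contact_force: [0.2, -0.2, 0.0]
gripper_width: -0.0
grasp_force: 0.0
```

Call:
drive_tool --deltas '[[[-1.58,-1,-0.58],[1.46,-1.08,-6.68]],[[-1.58,-1,-0.58],[1.46,-1.08,-6.68]],[[-1.58,-1,-0.58],[1.46,-1.08,-6.68]],[[-1.58,-1,-0.58],[1.46,-1.08,-6.68]],[[-1.58,-1,-0.58],[1.46,-1.08,-6.68]],[[-1.58,-1,-0.58],[1.46,-1.08,-6.68]],[[-1.58,-1,-0.58],[1.46,-1.08,-6.68]],[[-1.58,-1,-0.58],[1.46,-1.08,-6.68]],[[0,0,0],[0,0,0]]]'

```text
clock: 35.05
position: [487.8, 29.1, 420.3]
ee_rot: [0.998, 0.055, 0.0, -0.0]
contact_force: [1.0, -0.1, 0.4]
gripper_width: 0.1
grasp_force: 0.0
```

```bash
cat > k13.py <<'E'
from h import *
from bench import arm
o,M,_=mach();th=np.arctan2(M[1,0],M[0,0]);S=arm.read_state();p,C=st(S);T=toolR(th,0.,1)
print(p.round(1),(M.T@(p-o)).round(1),S["joints"].round(2),S["clock"]);plan(p,C,o+M@[-10,243,310],T,10)
E
python3 k13.py; python3 v.py wrist
```

```text
[487.8  29.1 420.3] [-102.5   -4.2  420.3] [ 0.39  0.07  0.15 -0.   -1.64  1.29] 35.05
10 rows of [0.925, -2.472, 1.104] [-0.003, -0.001, 0.0] via [520.0, 157.0, 365.0] end [553.0, 285.0, 310.0]
wrist green 21.0 [179.  91.] z77 [-23. 117.] z20 [-23. 131.]
wrist green 20.5 [176.  65.] z77 [ 17. 120.] z20 [ 21. 133.]
wrist cop 501.0 [170. 114.] z77 [-58. 136.] z20 [-62. 151.]
wrist brass 507.5 [135.  53.] z77 [ 36. 183.] z20 [ 43. 204.]
```

Call:
drive_tool --deltas '[[[0.92,-2.47,1.1],[0,0,0]],[[0.92,-2.47,1.1],[0,0,0]],[[0.92,-2.47,1.1],[0,0,0]],[[0.92,-2.47,1.1],[0,0,0]],[[0.92,-2.47,1.1],[0,0,0]],[[0.92,-2.47,1.1],[0,0,0]],[[0.92,-2.47,1.1],[0,0,0]],[[0.92,-2.47,1.1],[0,0,0]],[[0.92,-2.47,1.1],[0,0,0]],[[0.92,-2.47,1.1],[0,0,0]],[[0,0,0],[0,0,0]],[[0,0,0],[0,0,0]]]'

```text
clock: 36.3
position: [552.8, 284.4, 307.9]
ee_rot: [0.999, 0.054, -0.001, 0.001]
contact_force: [0.9, -0.3, 1.8]
gripper_width: 0.4
grasp_force: 0.0
```

Call:
drive_tool --deltas '[[[0,0,1.5],[0,0,0]],[[0,0,1.5],[0,0,0]],[[0,0,1.5],[0,0,0]],[[0,0,1.5],[0,0,0]],[[0,0,1.5],[0,0,0]],[[0,0,1.5],[0,0,0]],[[0,0,1.5],[0,0,0]],[[0,0,1.5],[0,0,0]]]'

```text
clock: 37.1
position: [554.7, 285.2, 192.7]
ee_rot: [0.999, 0.054, 0.003, -0.002]
contact_force: [-0.8, 2.0, 7.7]
gripper_width: -0.5
grasp_force: 2.9
```

```bash
python3 k13.py
```

```text
[554.7 285.2 192.7] [ -7.9 243.1 192.7] [ 0.73  0.38 -0.01  0.   -1.18  0.94] 37.1
10 rows of [-0.017, -0.002, -1.173] [-0.021, -0.04, -0.008] via [554.0, 285.0, 251.0] end [553.0, 285.0, 310.0]
```

Pressing at 7.7 N as expected. The stop should come at z≈160.

Call:
drive_tool --deltas '[[[0,0,1.2],[0,0,0]],[[0,0,1],[0,0,0]],[[0,0,0.8],[0,0,0]],[[0,0,0.4],[0,0,0]],[[0,0,0],[0,0,0]]]'

```text
clock: 37.6
position: [554.6, 286.2, 158.6]
ee_rot: [0.999, 0.055, 0.003, -0.002]
contact_force: [-2.0, 4.1, 6.0]
gripper_width: -0.0
grasp_force: 3.3
```

Call:
drive_tool --deltas '[[[0,0,0.4],[0,0,0]],[[0,0,0],[0,0,0]]]'

```text
clock: 37.8
position: [554.7, 286.1, 155.0]
ee_rot: [0.999, 0.055, 0.003, -0.002]
contact_force: [-1.6, 4.6, 6.3]
gripper_width: -0.2
grasp_force: 3.4
```

Call:
drive_tool --deltas '[[[0,0,0.4],[0,0,0]],[[0,0,0],[0,0,0]]]'

```text
clock: 38.0
position: [554.7, 285.8, 151.0]
ee_rot: [0.999, 0.055, 0.003, -0.002]
contact_force: [-0.6, 3.9, 6.5]
gripper_width: 0.2
grasp_force: 3.5
```

Call:
drive_tool --deltas '[[[0,0,0.4],[0,0,0]],[[0,0,0],[0,0,0]]]'

```text
clock: 38.2
position: [554.7, 285.4, 147.0]
ee_rot: [0.999, 0.054, 0.003, -0.002]
contact_force: [-0.5, 2.6, 6.5]
gripper_width: -0.2
grasp_force: 3.5
```

Call:
drive_tool --deltas '[[[0,0,0.4],[0,0,0]],[[0,0,0],[0,0,0]]]'

```text
clock: 38.4
position: [554.7, 285.0, 143.1]
ee_rot: [0.999, 0.054, 0.003, -0.001]
contact_force: [0.3, 1.5, 7.8]
gripper_width: -0.1
grasp_force: 3.5
```

```bash
cat > lv.py <<'E'
from h import *
from bench import get_image
o,M,_=mach()
def lev(q,r): a=.5-q;return o+M@(np.array([-10,112,200])+r*np.array([0,np.cos(a),np.sin(a)]))
for n in("top","scene"):
    d=get_image(n);m=cv2.inRange(cv2.cvtColor(d["img"],cv2.COLOR_RGB2HSV),(6,150,50),(20,255,255));m[:,:130]=0;m[:,245:]=0;m[:85]=0;m[215:]=0
    for c in cv2.findContours(m,0,2)[0]:
        if cv2.contourArea(c)>15:
            b=cv2.boundingRect(c);print(n,b,cv2.contourArea(c),end=" ")
    print();print({q:(proj(d,[lev(q,100)])[0].round().tolist(),proj(d,[lev(q,175)])[0].round().tolist()) for q in(0,.6,.75,.9)})
E
python3 lv.py
```

```text
top (201, 195, 15, 15) 97.5 top (152, 177, 33, 11) 76.5 top (183, 163, 13, 12) 69.0 
{0: ([181.0, 174.0], [153.0, 174.0]), 0.6: ([179.0, 178.0], [152.0, 181.0]), 0.75: ([181.0, 179.0], [156.0, 183.0]), 0.9: ([183.0, 180.0], [160.0, 184.0])}
scene (226, 175, 13, 14) 108.5 scene (238, 148, 7, 8) 24.5 scene (205, 119, 27, 21) 193.0 
{0: ([228.0, 124.0], [209.0, 103.0]), 0.6: ([226.0, 132.0], [208.0, 119.0]), 0.75: ([227.0, 135.0], [210.0, 124.0]), 0.9: ([229.0, 139.0], [212.0, 130.0])}
```

```bash
cat > lw.py <<'E'
from h import *
from bench import arm,get_image
o,M,_=mach()
def lev(q,r,x=-10): a=.5-q;return o+M@(np.array([x,112,200])+r*np.array([0,np.cos(a),np.sin(a)]))
s=arm.read_state();d=get_image("wrist");np.save("pics/lw.npy",{**d,"st":s},allow_pickle=True)
m=cv2.inRange(cv2.cvtColor(d["img"],cv2.COLOR_RGB2HSV),(6,170,50),(20,255,255))
for c in cv2.findContours(m,0,2)[0]:
    if cv2.contourArea(c)>60:print(cv2.boundingRect(c),cv2.contourArea(c),cv2.approxPolyDP(c,3,True)[:,0].tolist())
for q in(0,.6,.75,.9):print(q,proj(d,[lev(q,r) for r in(60,100,140,175)],s).round().tolist())
print("tip",proj(d,[s["position"]],s).round())
sc=get_image("scene");m=cv2.inRange(cv2.cvtColor(sc["img"],cv2.COLOR_RGB2HSV),(6,150,50),(20,255,255))
k=m[90:150,195:240];print("\n".join("".join("#" if v else "." for v in r) for r in k[5:]))
E
python3 lw.py
```

```text
(167, 209, 179, 66) 6974.0 [[167, 227], [169, 244], [186, 256], [224, 261], [232, 246], [240, 246], [242, 236], [269, 236], [271, 246], [279, 246], [285, 252], [288, 270], [327, 274], [343, 263], [345, 237], [325, 222], [186, 209], [174, 215]]
0 [[462.0, 319.0], [393.0, 364.0], [288.0, 425.0], [152.0, 494.0]]
0.6 [[406.0, 271.0], [322.0, 268.0], [239.0, 264.0], [171.0, 260.0]]
0.75 [[401.0, 262.0], [321.0, 253.0], [248.0, 245.0], [190.0, 238.0]]
0.9 [[399.0, 254.0], [325.0, 241.0], [260.0, 230.0], [210.0, 221.0]]
tip [[256. 225.]]
.............................................
.............................................
.............................................
.............................................
.............................................
.............................................
.............................................
.............................................
.............................................
.............................................
.............................................
.............................................
...........
[... 1266 characters left out ...]
##........
......................#############..........
..........................########...........
...........................#######...........
.............................#####...........
...............................###...........
.............................................
.............................................
.............................................
.............................................
.............................................
.............................................
.............................................
.............................................
.............................................
............................................#
```

The wrist view numbers put the lever at q≈0.75, not yet at its stop, and the force is still only spring-like. I press on until it spikes.

Call:
drive_tool --deltas '[[[0,0,0.6],[0,0,0]],[[0,0,0.4],[0,0,0]],[[0,0,0],[0,0,0]]]'

```text
clock: 38.9
position: [554.9, 283.4, 133.2]
ee_rot: [0.999, 0.054, 0.003, -0.0]
contact_force: [-0.1, -1.2, 8.1]
gripper_width: -0.3
grasp_force: 3.5
```

Call:
drive_tool --deltas '[[[0,0,0.5],[0,0,0]],[[0,0,0],[0,0,0]]]'

```text
clock: 39.1
position: [555.3, 283.7, 128.5]
ee_rot: [0.999, 0.054, 0.003, -0.0]
contact_force: [0.7, -1.2, 8.6]
gripper_width: -0.3
grasp_force: 3.6
```

Call:
drive_tool --deltas '[[[0,0,0.4],[0,0,0]],[[0,0,0],[0,0,0]]]'

```text
clock: 39.3
position: [555.5, 284.0, 125.4]
ee_rot: [0.999, 0.055, 0.004, -0.001]
contact_force: [0.0, -1.3, 9.7]
gripper_width: 0.1
grasp_force: 4.1
```

```bash
python3 lw.py|head -6
```

```text
(180, 207, 175, 75) 6815.0 [[180, 226], [184, 244], [194, 252], [225, 258], [232, 246], [240, 246], [242, 236], [269, 236], [271, 246], [279, 246], [285, 252], [290, 273], [334, 281], [350, 272], [354, 242], [338, 228], [205, 207], [189, 212]]
0 [[490.0, 356.0], [414.0, 417.0], [291.0, 504.0], [126.0, 588.0]]
0.6 [[421.0, 295.0], [327.0, 291.0], [235.0, 286.0], [159.0, 281.0]]
0.75 [[415.0, 283.0], [326.0, 273.0], [245.0, 262.0], [182.0, 254.0]]
0.9 [[413.0, 273.0], [330.0, 258.0], [258.0, 244.0], [204.0, 234.0]]
tip [[256. 225.]]
```

Call:
drive_tool --deltas '[[[0,0,0.4],[0,0,0]],[[0,0,0],[0,0,0]]]'

```text
clock: 39.6
position: [555.8, 283.9, 124.6]
ee_rot: [0.998, 0.055, 0.004, -0.001]
contact_force: [-4.0, -4.3, 21.6]
gripper_width: -0.3
grasp_force: 9.1
```

Call:
drive_tool --deltas '[[[0,0,0.4],[0,0,0]],[[0,0,0],[0,0,0]]]'

```text
clock: 39.8
position: [556.1, 283.7, 123.9]
ee_rot: [0.998, 0.056, 0.005, -0.0]
contact_force: [-9.5, -5.5, 31.8]
gripper_width: -0.5
grasp_force: 14.3
```

Hard stop felt (22–32 N at z≈124). Raise for full return, then two more strokes.

Call:
drive_tool --deltas '[[[0,0,-1],[0,0,0]],[[0,0,-2],[0,0,0]],[[0,0,-2],[0,0,0]],[[0,0,-2],[0,0,0]],[[0,0,-2],[0,0,0]],[[0,0,-2],[0,0,0]],[[0,0,-2],[0,0,0]],[[0,0,-2],[0,0,0]],[[0,0,-2],[0,0,0]],[[0,0,-1.5],[0,0,0]],[[0,0,0],[0,0,0]],[[0,0,0],[0,0,0]]]'

```text
clock: 41.0
position: [552.6, 283.9, 297.9]
ee_rot: [0.999, 0.054, -0.0, -0.0]
contact_force: [-0.3, 1.2, -0.0]
gripper_width: 0.2
grasp_force: 0.0
```

```bash
python3 lw.py|head -3;python3 lv.py; python3 k13.py|head -1
```

```text
(199, 178, 130, 57) 4726.5 [[328, 190], [319, 179], [303, 178], [217, 192], [204, 199], [199, 219], [212, 233], [241, 230], [318, 212], [328, 200]]
0 [[349.0, 191.0], [311.0, 198.0], [266.0, 207.0], [221.0, 216.0]]
0.6 [[331.0, 179.0], [288.0, 178.0], [246.0, 177.0], [210.0, 176.0]]
top (201, 195, 15, 15) 132.0 top (148, 163, 48, 16) 324.0 
{0: ([181.0, 174.0], [153.0, 174.0]), 0.6: ([179.0, 178.0], [152.0, 181.0]), 0.75: ([181.0, 179.0], [156.0, 183.0]), 0.9: ([183.0, 180.0], [160.0, 184.0])}
scene (226, 176, 13, 13) 107.0 scene (238, 145, 7, 11) 32.0 scene (205, 98, 28, 31) 353.5 
{0: ([228.0, 124.0], [209.0, 103.0]), 0.6: ([226.0, 132.0], [208.0, 119.0]), 0.75: ([227.0, 135.0], [210.0, 124.0]), 0.9: ([229.0, 139.0], [212.0, 130.0])}
[552.3 284.3 296.7] [-10.4 242.4 296.7] [ 0.74  0.33  0.18 -0.   -1.42  0.95] 41.2
```

The lever is back at rest, with its bounding box as at the start. Stroke 2.

Call:
drive_tool --deltas '[[[0,0,2],[0,0,0]],[[0,0,2],[0,0,0]],[[0,0,2],[0,0,0]],[[0,0,2],[0,0,0]],[[0,0,2],[0,0,0]],[[0,0,2],[0,0,0]],[[0,0,2],[0,0,0]],[[0,0,1.5],[0,0,0]],[[0,0,1],[0,0,0]],[[0,0,0.8],[0,0,0]],[[0,0,0.3],[0,0,0]],[[0,0,0],[0,0,0]]]'

```text
clock: 42.4
position: [554.3, 284.6, 125.0]
ee_rot: [0.998, 0.056, 0.002, 0.0]
contact_force: [-1.3, -2.4, 10.8]
gripper_width: 0.0
grasp_force: 4.5
```

Call:
drive_tool --deltas '[[[0,0,0.1],[0,0,0]],[[0,0,0],[0,0,0]]]'

```text
clock: 42.6
position: [554.3, 284.6, 124.8]
ee_rot: [0.998, 0.056, 0.002, 0.0]
contact_force: [-2.5, -2.5, 13.2]
gripper_width: 0.1
grasp_force: 5.8
```

Confirm the stop with a little more, then up.

Call:
drive_tool --deltas '[[[0,0,0.4],[0,0,0]],[[0,0,0],[0,0,0]]]'

```text
clock: 42.8
position: [554.7, 284.4, 124.0]
ee_rot: [0.998, 0.056, 0.003, 0.0]
contact_force: [-6.7, -4.0, 25.3]
gripper_width: -0.0
grasp_force: 10.8
```

Call:
drive_tool --deltas '[[[0,0,-1],[0,0,0]],[[0,0,-2],[0,0,0]],[[0,0,-2],[0,0,0]],[[0,0,-2],[0,0,0]],[[0,0,-2],[0,0,0]],[[0,0,-2],[0,0,0]],[[0,0,-2],[0,0,0]],[[0,0,-2],[0,0,0]],[[0,0,-2],[0,0,0]],[[0,0,-1],[0,0,0]],[[0,0,0],[0,0,0]],[[0,0,0],[0,0,0]]]'

```text
clock: 44.0
position: [552.1, 284.7, 295.6]
ee_rot: [0.998, 0.055, -0.001, 0.0]
contact_force: [0.9, 1.0, -1.2]
gripper_width: -0.2
grasp_force: 0.0
```

```bash
python3 lv.py|grep -v {; python3 k13.py|head -1
```

```text
top (201, 195, 15, 15) 132.0 top (148, 163, 48, 16) 322.5 
scene (226, 176, 13, 13) 109.0 scene (238, 145, 7, 11) 30.0 scene (205, 98, 28, 31) 350.0 
[552.  284.5 295.2] [-10.6 242.6 295.2] [ 0.74  0.33  0.18 -0.   -1.42  0.95] 44.1
```

Call:
drive_tool --deltas '[[[0,0,2],[0,0,0]],[[0,0,2],[0,0,0]],[[0,0,2],[0,0,0]],[[0,0,2],[0,0,0]],[[0,0,2],[0,0,0]],[[0,0,2],[0,0,0]],[[0,0,2],[0,0,0]],[[0,0,1.5],[0,0,0]],[[0,0,1],[0,0,0]],[[0,0,0.8],[0,0,0]],[[0,0,0.3],[0,0,0]],[[0,0,0],[0,0,0]]]'

```text
clock: 45.3
position: [554.1, 284.9, 124.5]
ee_rot: [0.998, 0.056, 0.002, 0.0]
contact_force: [-3.0, -1.3, 14.2]
gripper_width: -0.3
grasp_force: 6.2
```

Call:
drive_tool --deltas '[[[0,0,0.4],[0,0,0]],[[0,0,0],[0,0,0]]]'

```text
clock: 45.5
position: [554.4, 284.7, 123.7]
ee_rot: [0.998, 0.056, 0.003, 0.0]
contact_force: [-7.7, -4.0, 25.6]
gripper_width: -0.1
grasp_force: 11.3
```

Call:
drive_tool --deltas '[[[0,0,-1],[0,0,0]],[[0,0,-2],[0,0,0]],[[0,0,-2],[0,0,0]],[[0,0,-2],[0,0,0]],[[0,0,-2],[0,0,0]],[[0,0,-2],[0,0,0]],[[0,0,-2],[0,0,0]],[[0,0,-2],[0,0,0]],[[0,0,-2],[0,0,0]],[[0,0,-2],[0,0,0]],[[0,0,-2],[0,0,0]],[[0,0,0],[0,0,0]]]'

```text
clock: 46.7
position: [553.6, 285.2, 329.2]
ee_rot: [0.998, 0.055, 0.002, -0.001]
contact_force: [0.2, -1.1, 0.1]
gripper_width: 0.2
grasp_force: 0.0
```

Call:
drive_tool --deltas '[[[-1,2.5,-2],[0,0,0]],[[-1,2.5,-2],[0,0,0]],[[-1,2.5,-2],[0,0,0]],[[-1,2.5,-2],[0,0,0]],[[-1,2.5,0],[0,0,0]],[[-1,2.5,0],[0,0,0]],[[-1,2.5,0],[0,0,0]],[[-1,2.5,0],[0,0,0]],[[0,0,0],[0,0,0]],[[0,0,0],[0,0,0]]]'

```text
clock: 47.7
position: [494.8, 77.0, 405.8]
ee_rot: [0.999, 0.055, -0.001, -0.0]
contact_force: [-0.0, 0.2, -0.4]
gripper_width: -0.2
grasp_force: 0.0
```

```bash
python3 lv.py|grep -v {; python3 v.py wrist scene top; python3 - <<'E'
from h import *
from bench import get_image
a=load("top0")["img"].astype(int);b=get_image("top")["img"].astype(int)
for n,(x0,y0,x1,y1) in(("mug",(90,130,135,185)),("tumbler",(72,215,112,255)),("canister",(138,245,185,290))):
    print(n,(np.abs(a-b).sum(2)[y0:y1,x0:x1]>90).sum())
d=get_image("scene");m=cv2.inRange(cv2.cvtColor(d["img"][270:365,305:405],cv2.COLOR_RGB2HSV),(95,80,30),(130,255,255))
c=max(cv2.findContours(m,0,2)[0],key=cv2.contourArea);print("brush",(cv2.approxPolyDP(c,2,True)[:,0]+[305,270]).tolist())
E
```

```text
top (203, 203, 13, 7) 36.0 
scene (226, 176, 13, 13) 109.0 scene (238, 145, 7, 11) 32.0 scene (205, 98, 29, 31) 358.5 
wrist green 49.0 [204.  72.] z77 [ 17. 122.] z20 [ 20. 131.]
wrist cop 504.5 [194. 120.] z77 [-55. 141.] z20 [-60. 152.]
wrist brass 503.5 [162.  59.] z77 [ 36. 186.] z20 [ 42. 202.]
scene green 99.5 [247. 169.] z77 [-17. 129.] z20 [  2. 149.]
scene cop 155.5 [234. 181.] z77 [-74. 133.] z20 [-57. 152.]
scene brass 55.0 [242. 151.] z77 [ 17. 183.] z20 [ 37. 204.]
top cop 85.5 [209. 205.] z77 [-75. 145.] z20 [-68. 148.]
top cop 81.0 [173. 178.] z77 [ 15. 243.] z20 [ 26. 251.]
top cop 2319.0 [243. 146.] z77 [90. 28.] z20 [104.  27.]
mug 56
tumbler 55
canister 1439
brush [[348, 282], [346, 287], [349, 298], [343, 305], [367, 340], [376, 333], [357, 306], [354, 286]]
```

```bash
python3 - <<'E'
from h import *
from bench import get_image,arm
a=load("scene0")["img"];b=get_image("scene")["img"]
for n,(x0,y0,x1,y1) in(("canister",(130,160,185,220)),("tumbler",(118,105,160,150))):
    for im in(a,b):
        m=cv2.inRange(cv2.cvtColor(im[y0:y1,x0:x1],cv2.COLOR_RGB2HSV),(95,80,30),(130,255,255));ys,xs=np.nonzero(m);print(n,len(xs),xs.mean()+x0 if len(xs) else None,ys.mean()+y0 if len(xs) else None)
E
```

```text
canister 934 155.57173447537474 188.57708779443254
canister 934 155.57173447537474 188.57708779443254
tumbler 603 138.90215588723052 127.86235489220564
tumbler 518 140.46332046332046 129.01737451737452
```

```bash
python3 -c "
from bench import arm
print(arm.job_done())"
```

```text
the job is handed in; nothing more can be done
None
```

I handed the job in at about 48 s: camera measurements put the three pods in the bin and the brush standing on its bristles on the mat, the lever got three strokes to its stop and fully back, and the bystanders look unmoved; on the first carry, at a joint limit, the brush was pressed against the machine's head (about 24 N at the wrist) and twisted in the grip, so I set it back on the mat and regrasped it.

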